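Take the adaptor off the handpiece oiling unit

ROBOT

A 7-joint arm with a two-finger parallel gripper is mounted at the origin on the work surface. World frame = base frame: x ahead of the robot, y to its left, z up, the work surface at z = 0. Lengths are in m, angles in rad, forces in N, time in s.
With the tool pointing down it reaches from about 0.425 to 0.925 m from the base axis. Payload 6.8 kg.
Tool frame: the origin (TCP) lies midway between the tips of the shut fingers; the grasp point (between the pads) lies 19 mm behind it; x points along the fingers, y is the direction in which the jaws open and shut, and the axes are right-handed (so a half turn about x gives the same grasp; the last joint's range is limited). The gripper opens to 88 mm and grips with 3 to 60 N. Pads are 20 mm wide; open, the fingers measure 115 mm over their backs; the gripper's body (75 mm by 178 mm) begins 61 mm behind the grasp point.
Start: joints at [-1.31, 0.477, 0.022, 1.555, -0.011, 1.109, -0.083], TCP at [0.243, 0.63, 0.191] pointing down, gripper open.
Joint ranges: [-2.96, 2.96], [-0.34, 2.1], [-1.41, 1.46], [0.24, 2.44], [-1.37, 4.51], [0.17, 1.92], [-2.96, 2.96]. Speed limits (rad/s): [2.39, 2.39, 3.14, 3.14, 3.14, 3.14, 3.14].

INTERFACE

Orientations are given as a unit quaternion [w, x, y, z].
In Python, from workcell import manip, optics, boxes_of, regions_of, mark_of gives the robot as it stands.
- The arm moves only by the shell command python3 -m handwheel 'ROWS'. ROWS is JSON, a list that holds one entry, the list of rows, each a list of 7 numbers: the opening, from 0 (shut) to 1 (fully open), then the shift along the tool's x, y, z in m, then the turn, a rotation vector about the tool's x, y, z in degrees. A call has exactly 10 rows; each row is the pose to reach, as a shift and turn from the pose measured when the call began, along the tool's axes at that moment; what a row does not reach only later rows make up. A row lasts 1/8 s, in which the tool goes at most 62.5 mm and 10.7 degrees, less where a joint would pass 70% of its speed; a pose out of reach is approached as far as the arm can. A call with a gripper value outside its range is refused whole. The fingers move at their own pace and stop on an object; the grip force is fixed at half the most. Time passes only in rows, so rows that repeat a pose let the fingers close, or fill a call up. It gives the time, the measured TCP pose, the force and the opening at its end, in the units of the state.
- manip.read_state(): the state, without advancing time (a new reading comes with each control period).
- optics.capture(name): name is "scene" or "top" or "wrist"; returns a dict with "color" (400x640x3 uint8, red, green, blue), "camera_matrix" (3x3 intrinsics, pixels), "k1" (the pictures are not rectified: a ray, as slopes to the right and down, at radius r is drawn at 1 + k1 r^2 times it, then the intrinsics apply), "R" (3x3) and "t" (3): a world point X has camera coordinates R X + t. Camera axes: x right, y down, z forward; pixel columns grow to the right and rows downward; lengths in m; the calibration is good to about 2 mm. A picture is of the moment at which its call begins. There is no depth.
- manip.finish_job(): hands the job in, once; it reports no verdict.
Trained networks look in the newest picture that a camera, given by its name, has taken for a name from the list of things; names that differ only in an ending like _2 or _b are one class to them, and where a whole thing is asked for, a point or a joint stands for the part that bears it (a point fixed in the world has none). Each returns a list of dicts, best first, with "conf" (0 to 1); they miss things now and then, are a little off and sometimes report something else, mostly with a low value. They report only what shows in the picture. A call takes as long as a camera call.
- boxes_of(camera, name): "location" ([column, row] as shares, 0 to 1, of the picture: columns of its width, rows of its height, amid what is visible of it).
- regions_of(camera, name): "pixels" (400x640 bool, what is visible of it) and "location" ([column, row] as shares, 0 to 1, of the picture: columns of its width, rows of its height, amid what is visible of it).
- mark_of(camera, name): "location" ([column, row] as shares, 0 to 1, of the picture: columns of its width, rows of its height: a listed point, or the origin of a listed thing).
The state is a dict: "t": time; "qpos": joint angles; "joint_velocities": joint speeds; "effort": joint torques, N m; "tcp_pos": TCP position; "ee_rot": TCP orientation; "ft_force": force on the tool from outside, world axes, zero at the start; "moment": the same for the moment, N m; "finger_gap": finger opening in m.
Only numpy, scipy, OpenCV 4.12 (cv2) and the standard library are available. Lean on these libraries where they do the work, as an engineer would, in place of code of your own. Each camera call takes 0.05 s, during which the arm holds its last target.

TASK

Oiling is finished, so take the steel adaptor off the oiling unit's upright quick coupling: turn the coupling's sprung sleeve until its notches meet the lock pins, push it back (down) until the adaptor lets go, and draw the adaptor straight up and out so that the sleeve snaps forward again. Then set it by hand, without dropping it, nose down into the empty hole of the adaptor rack until its shoulder sits flush, and let go. Work by feel with light hand force: never force the locked sleeve down, wrench at the locked adaptor or lean hard on the rack, and leave the spare adaptors, the handpiece and the oil can alone.

Things in the scene. Friction and masses are not known exactly. Their poses are not given: they have to be found in the camera images.
- unit: low white bench-top oiling unit, fixed: housing 200 x 170 mm and 70 mm high on levelling feet that hold it 6 to 14 mm off the bench. Origin: centre of the housing's underside; x runs along the 200 mm side away from the control panel, z up. On its deck, on the axis x = 30 mm, y = 0, an upright quick coupling stands in a shallow round drip tray
- socket (a point): point of the unit on the coupling's upright axis, level with the top face of the sleeve when forward, 131 mm above the unit's origin; axes as the unit; stays when the sleeve moves or turns. The sleeve, from its top: finger flange 40 mm thick and 8 mm high, then a knurled part 33 mm thick and 24 mm high; bore 21 mm
- sleeve (a joint): the sprung steel sleeve, in m: 0 = forward (up), grows as it is pushed down. Spring: 5 N at 0, 9 N at its hard stop (0.0072). It turns freely on the coupling. As it starts its notches are 0.3 to 1.27 rad off the lock pins, so it stops hard after 0.0008. With them in line it goes down to the stop; the adaptor comes free only between 0.0045 and 0.0070 and a valve spring then lifts it 8 mm
- lock_ring: square steel ring (36 mm) in the coupling's foot with four upright lock pins 4 mm wide, 90 degrees apart, on its x and y axes (parallel to the unit's). Origin: underside, 46 mm below point socket. The sleeve's lower edge has four notches 90 degrees apart, 9 mm wide at radius 14 mm: turned either way until they stand over the pins (within 0.15 rad), it can go down
- latch (a point): point of the unit on the coupling's axis, 15 mm below point socket, level with the four sprung dogs inside that lock the adaptor by its groove. If the sleeve is let go when the adaptor has lifted, it rises about 2.5 mm and the dogs rub on the nose (6 to 12 N to pull out); it snaps fully forward once the nose has passed them (about 16 mm above its locked position)
- adaptor: steel adaptor, 54 mm long, 70 to 105 g, upright in the coupling. Origin: centre of its lower end; z up along it. From below: nose 14 mm thick up to 12 mm, groove 8 mm thick to 18 mm, shank 14 mm thick to 24 mm, then a shoulder and the plain body, 19 mm thick, to 48 mm (grip here), small nozzle to 54 mm. Locked, its origin is 29 mm below point socket: the sleeve covers the lowest 5 mm of the body
- rack: adaptor rack, fixed: aluminium block 60 x 170 mm, 40 mm high, with a row of three 15.5 mm holes, 23.5 mm deep, 55 mm apart along its y. Origin: centre of its underside; z up. The holes at y = 0 and y = -55 mm hold the spares; the one at y = +55 mm is empty
- free_hole (a point): centre of the mouth of the empty hole, on the rack's top face, 40 mm above the bench; axes as the rack. An adaptor fully home has its nose on the hole's flat bottom, its origin 23.5 mm below this point and its shoulder flush (0.5 mm above the face)
- spare_slim: spare adaptor with the same nose and body and a long slender nozzle (66 mm overall), standing in the rack's middle hole. Origin: centre of its lower end. Leave alone
- spare_cup: spare adaptor with the same nose and body and a wide cup-shaped top of 25 mm (59 mm overall), standing in the rack's end hole. Origin: centre of its lower end. Leave alone
- handpiece: steel dental handpiece, 120 mm long, 18 mm thick, lying on a flat steel tray (190 x 75 mm, 14 mm high) between unit and rack. Origin: under its middle. Leave alone
- oil_can: upright spray can, diameter 52 mm, 150 mm high, beyond the work. Origin: centre of its underside. Leave alone

How it is judged:
On the way, in this order (a step that is already met when the one before it is completed fails the run):
1. the sleeve is pushed back far enough that the adaptor lets go and lifts in the coupling (value of joint sleeve above 0.0045 m and z of adaptor in the frame of socket above -0.025 m), for 0.05 s.
2. the adaptor is out of the coupling and the sleeve has snapped forward (value of joint sleeve below 0.001 m and z of adaptor in the frame of socket above 0.003 m), for 0.1 s.
3. the adaptor is lowered by hand into the empty hole of the rack (horizontal distance between adaptor and free_hole below 0.003 m and angle between adaptor's own z axis and vertical below 0.06 rad and z of adaptor in the frame of free_hole below -0.018 m and contact force between the fingers and adaptor above 0.5 N), for 0.04 s.
At the end, for the whole second after the job is handed in: The adaptor stands nose down in the rack's empty hole, shoulder within 2 mm of the rack, within 3 mm and 3.4 degrees of the hole's axis, at rest and let go; the sleeve is fully forward (within 1 mm); the spares are within 6 mm, handpiece and can within 30 mm of where they were (horizontal distance between adaptor and free_hole below 0.003 m and angle between adaptor's own z axis and vertical below 0.06 rad and z of adaptor in the frame of free_hole below -0.022 m and linear speed of adaptor below 0.02 m/s and value of joint sleeve below 0.001 m and distance of each of spare_slim, spare_cup from where it was at the start of the episode below 0.006 m and distance of each of handpiece, oil_can from where it was at the start of the episode below 0.03 m); the robot touches nothing.
It fails at once if the sleeve is forced down on its lock pins or its stop with more than about 25 N (the ring is pressed on both faces, so both count) (contact force between unit and lock_ring above 52 N).
It fails at once if the robot or the adaptor is pressed on the rack with more than 25 N (contact force between any of the fingers, adaptor and rack above 25 N).
It fails at once if the adaptor is wrenched against its lock, the sleeve forward, with more than about 30 N (contact force between adaptor and unit above 40 N and value of joint sleeve below 0.003 m).
It fails at once if the adaptor is dropped or tipped over (more than 45 degrees) (angle between adaptor's own z axis and vertical above 0.79 rad).
It fails at once if a spare adaptor is pulled out or knocked (more than 15 mm), the handpiece pushed about (more than 50 mm) or the can tipped (more than 30 degrees) (distance of any of spare_slim, spare_cup from where it was at the start of the episode above 0.015 m or distance of handpiece from where it was at the start of the episode above 0.05 m or angle between oil_can's own z axis and vertical above 0.52 rad).
It also fails if it takes over 64 s, if anything falls off the work surface, if the arm or the gripper's body presses on something with over 40 N, if the wrist force passes 120 N, or if a joint passes its speed limit or range.

## Working session

There is one attempt and no reset: what is moved stays moved. The work goes in short steps, Python scripts to look and compute and a shell command to move; the robot and the scene stay as the last step left them, time stands still between calls to the robot, and variables do not carry over. Pictures are saved under pics/ and viewed, and the job is handed in when it is done.

```bash
ls; mkdir -p pics; cat > h.py <<'E'
import numpy as np, cv2
from workcell import manip, optics, boxes_of, regions_of, mark_of
def save(n,c,crop=None,s=1):
    im=c["color"][...,::-1]
    if crop: im=im[crop[1]:crop[3],crop[0]:crop[2]]
    if s!=1: im=cv2.resize(im,None,fx=s,fy=s,interpolation=cv2.INTER_CUBIC)
    cv2.imwrite("pics/"+n+".png",im)
def ray(c,uv):
    K=c["camera_matrix"];d=np.array([(uv[0]-K[0,2])/K[0,0],(uv[1]-K[1,2])/K[1,1]])
    p=d.copy()
    for _ in range(30): p=d/(1+c["k1"]*(p@p))
    R=c["R"]; o=-R.T@c["t"]; v=R.T@np.array([p[0],p[1],1]); return o,v/np.linalg.norm(v)
def atz(c,uv,z):
    o,v=ray(c,uv); return o+v*(z-o[2])/v[2]
def proj(c,X):
    x=c["R"]@np.array(X)+c["t"]; p=x[:2]/x[2]; p=p*(1+c["k1"]*(p@p)); K=c["camera_matrix"]
    return np.array([K[0,0]*p[0]+K[0,2],K[1,1]*p[1]+K[1,2]])
def tri(l):
    A=0;b=0
    for c,uv in l:
        o,v=ray(c,uv);P=np.eye(3)-np.outer(v,v);A=A+P;b=b+P@o
    X=np.linalg.solve(A,b); return X,[np.round(proj(c,X)-uv,1) for c,uv in l]
E
cat > a.py <<'E'
from h import *
np.set_printoptions(precision=4,suppress=True)
C={}
for n in ["scene","top","wrist"]:
    C[n]=optics.capture(n); save(n+"0",C[n]); c=C[n]; print(n,-c["R"].T@c["t"])
M={}
for k in ["unit","socket","lock_ring","latch","adaptor","rack","free_hole","spare_slim","spare_cup","handpiece","oil_can"]:
    l=[]
    for n in C:
        r=mark_of(n,k)
        if r:
            uv=np.array(r[0]["location"])*[640,400]; print(k,n,np.round(uv,1),round(r[0]["conf"],2),len(r))
            if r[0]["conf"]>.4: l.append((C[n],uv))
    if len(l)>1: print("   ->",*tri(l))
print(manip.read_state())
E
python3 a.py
```

```text
pics
scene [1.0234 0.4827 0.4922]
top [0.54   0.0028 0.8681]
wrist [0.1654 0.6594 0.3832]
unit scene [416.4 250.1] 0.78 1
unit top [230.4 278.6] 0.8 1
   -> [0.5183 0.1694 0.0084] [array([3.4, 0. ]), array([ 2.7, -2.2])]
socket scene [421.4 198.7] 0.81 1
socket top [218.8 257.3] 0.73 3
   -> [0.5515 0.1696 0.1452] [array([-1.4,  0. ]), array([-1.2,  0.9])]
lock_ring top [405.5 246.7] 0.6 2
latch scene [418.7 206.1] 0.59 2
latch top [221.1 258.8] 0.92 1
   -> [0.5503 0.1681 0.1282] [array([-0.5,  0. ]), array([-0.4,  0.3])]
adaptor scene [416.2 214.2] 0.73 1
adaptor top [222.5 256.5] 0.46 2
   -> [0.5546 0.1691 0.1127] [array([-0.4, -0. ]), array([-0.3,  0.2])]
rack scene [296.5 189.3] 0.67 2
rack top [410.3 248.3] 0.95 1
   -> [ 0.5753 -0.1816  0.0018] [array([0.4, 0.1]), array([ 0.3, -0.4])]
free_hole scene [304.4 188.1] 0.88 2
free_hole top [390.4 237.8] 0.56 1
   -> [ 0.5903 -0.1335  0.0352] [array([-1.5, -0.3]), array([-1.3,  1.5])]
spare_slim scene [295.3 185.2] 0.6 1
spare_slim top [412.6 245.2] 0.43 1
   -> [ 0.5797 -0.1824  0.0157] [array([-0.1, -0. ]), array([-0.1,  0.1])]
spare_cup scene [293.3 175.8] 0.66 1
spare_cup top [433.4 255.3] 0.44 2
   -> [ 0.5596 -0.2215  0.0189] [array([-0.3, -0.1]), array([-0.3,  0.4])]
handpiece scene [372.  215.2] 0.71 1
handpiece top [313.8 285.3] 0.65 1
   -> [ 0.4999  0.0128 -0.0019] [array([-1. , -0.1]), array([-0.9,  0.8])]
oil_can scene [294.6 305.2] 0.56 1
{'t': 1.8, 'qpos': array([-1.3101,  0.477 ,  0.0224,  1.5554, -0.0115,  1.1093, -0.0831]), 'joint_velocities': array([ 0.0011,  0.0019, -0.0002,  0.0017, -0.0004, -0.0003,  0.0007]), 'effort': array([ -0.0003, -58.27  ,   1.5332, -27.2939,  -0.0544,   0.01  ,
         0.    ]), 'tcp_pos': array([0.2434, 0.6296, 0.1907]), 'ee_rot': array([ 0.6951,  0.1297,  0.6951, -0.1296]), 'ft_force': array([-0.0106, -0.7254,  0.2381]), 'moment': array([-0.0458,  0.0151, -0.0229]), 'finger_gap': 0.08748843816287072}
```

View pics/scene0.png

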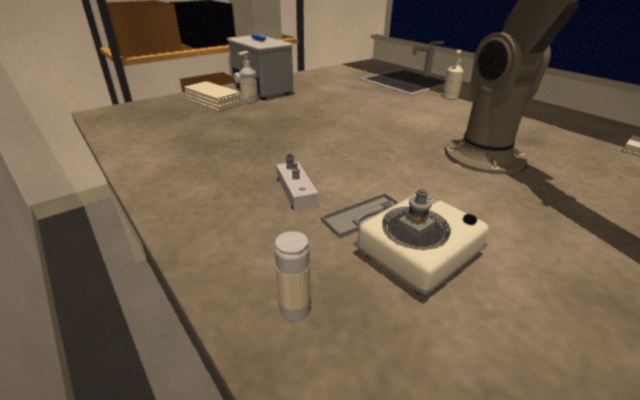

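View pics/top0.png

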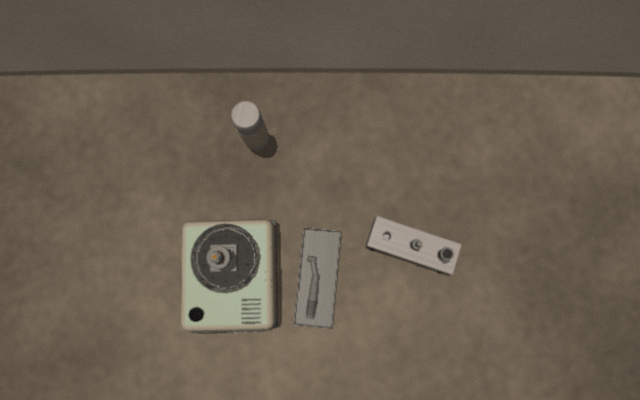

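```bash
python3 - <<'E'
import cv2
a=cv2.imread('pics/scene0.png');b=cv2.imread('pics/top0.png')
cv2.imwrite('pics/z1.png',cv2.resize(a[150:300,340:500],None,fx=4,fy=4,interpolation=cv2.INTER_CUBIC))
cv2.imwrite('pics/z2.png',cv2.resize(b[200:330,140:340],None,fx=4,fy=4,interpolation=cv2.INTER_CUBIC))
cv2.imwrite('pics/z3.png',cv2.resize(b[200:290,340:480],None,fx=5,fy=5,interpolation=cv2.INTER_CUBIC))
E
```

```text
(no output)
```

View pics/z1.png

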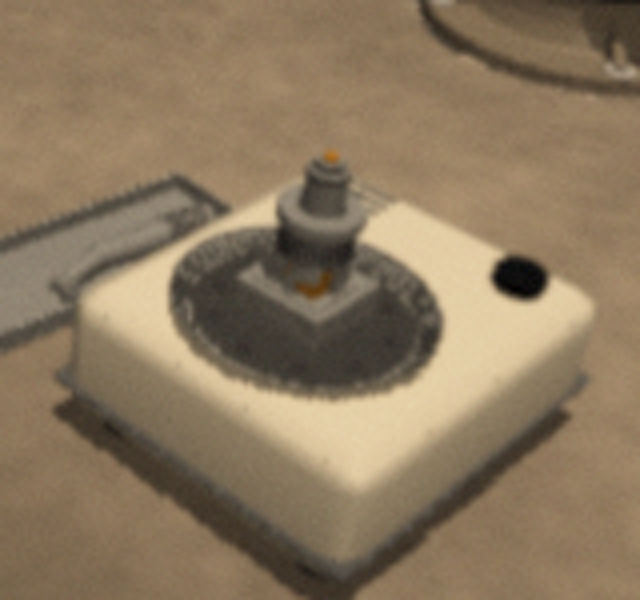

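View pics/z2.png

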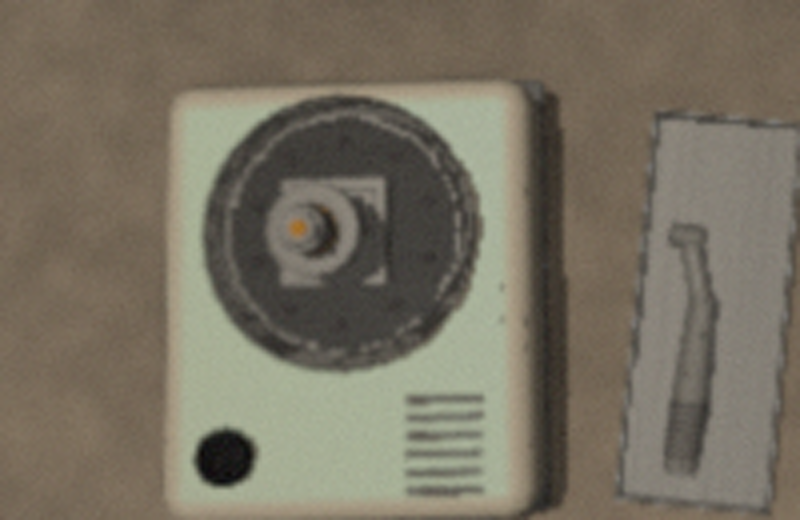

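View pics/z3.png

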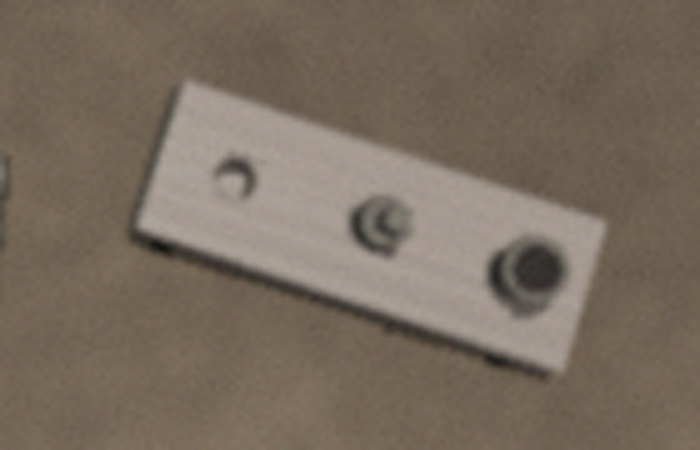

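```bash
cat >> h.py <<'E'
from scipy.spatial.transform import Rotation as Ro
def Rt(s=None):
    s=s or manip.read_state(); q=s["ee_rot"]; return Ro.from_quat([q[1],q[2],q[3],q[0]]),s["tcp_pos"]
def toolR(a,tilt=0,taxis=None):
    # tool x down, jaw axis y at world yaw a (deg)
    a=np.radians(a); x=np.array([0,0,-1.]); y=np.array([np.cos(a),np.sin(a),0]); z=np.cross(x,y)
    r=Ro.from_matrix(np.column_stack([x,y,z]))
    return r
def plan(p,a=None,R=None):
    r,t=Rt(); 
    T=R if R is not None else (toolR(a) if a is not None else r)
    if R is None and a is not None:
        T2=toolR(a+180)
        if (r.inv()*T2).magnitude()<(r.inv()*T).magnitude(): T=T2
    sh=r.inv().apply(np.array(p)-t); rv=np.degrees((r.inv()*T).as_rotvec())
    print("shift mm",np.round(sh*1000,1),"rot deg",np.round(rv,2)); return sh,rv
def yaw():
    r,t=Rt(); m=r.as_matrix(); return m
np.set_printoptions(precision=4,suppress=True)
E
python3 - <<'E'
from h import *
r,t=Rt(); m=r.as_matrix(); print(m)
c=optics.capture("wrist"); print(m.T@(-c["R"].T@c["t"]-t)); print("axes cam in tool cols", m.T@c["R"].T)
print(c["camera_matrix"],c["k1"])
print(np.degrees(np.arctan2(m[1,1],m[0,1])))
E
```

```text
[[ 0.0001  0.3605  0.9328]
 [ 0.      0.9328 -0.3605]
 [-1.      0.0001  0.    ]]
[-0.1934 -0.0001 -0.0834]
axes cam in tool cols [[-0.0012 -0.3012  0.9536]
 [ 1.      0.0001  0.0013]
 [-0.0005  0.9536  0.3012]]
[[305.7547   0.     320.0999]
 [  0.     305.7547 202.4349]
 [  0.       0.       1.    ]] -0.004272630726094008
68.86906751776975
```

View pics/wrist0.png

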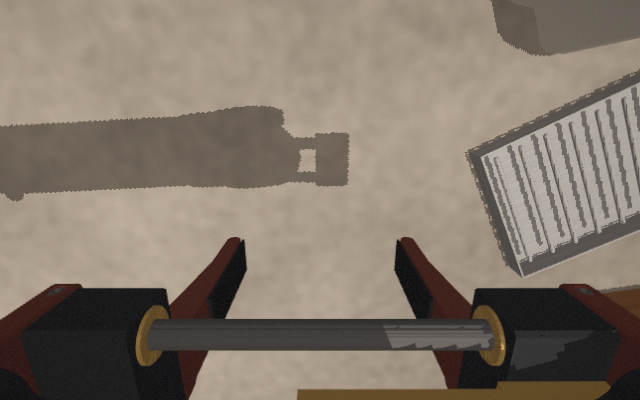

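```bash
python3 - <<'E'
from h import *
plan([0.551,0.170,0.235],17)
E
```

```text
shift mm [ -44.3 -317.8  452.7] rot deg [51.87  0.   -0.  ]
```

```bash
python3 -m handwheel '[[[1,-0.005,-0.035,0.05,5.5,0,0],[1,-0.01,-0.07,0.1,11,0,0],[1,-0.018,-0.105,0.15,17,0,0],[1,-0.025,-0.14,0.2,23,0,0],[1,-0.03,-0.175,0.25,29,0,0],[1,-0.035,-0.21,0.3,35,0,0],[1,-0.04,-0.245,0.35,41,0,0],[1,-0.044,-0.28,0.4,47,0,0],[1,-0.044,-0.318,0.453,51.9,0,0],[1,-0.044,-0.318,0.453,51.9,0,0]]]'
cat > b.py <<'E'
from h import *
import sys
n=sys.argv[1]
c=optics.capture("wrist"); save(n,c)
for k in ["socket","latch","adaptor","lock_ring","free_hole"]:
    r=mark_of("wrist",k)
    if r: uv=np.array(r[0]["location"])*[640,400]; print(k,uv,r[0]["conf"],atz(c,uv,{"socket":.142,"latch":.127,"adaptor":.113,"lock_ring":.096,"free_hole":.04}[k]))
s=manip.read_state();print(s["t"],s["tcp_pos"],s["qpos"],s["ft_force"])
r,t=Rt(s);m=r.as_matrix();print(np.degrees(np.arctan2(m[1,1],m[0,1])),m[:,0])
E
python3 b.py w1
```

```text
t: 3.1
tcp_pos: [0.5537, 0.1638, 0.2352]
ee_rot: [0.567, 0.423, 0.565, -0.424]
ft_force: [0.3, 0.4, 0.0]
finger_gap: 0.0881
socket [325.504 184.68 ] 0.97 [0.5558 0.1757 0.142 ]
latch [322.112 183.6  ] 0.94 [0.5535 0.1722 0.127 ]
adaptor [322.496 179.32 ] 0.7 [0.5537 0.1734 0.113 ]
lock_ring [321.728 180.2  ] 0.5 [0.5545 0.1684 0.096 ]
free_hole [295.808 354.8  ] 0.9 [ 0.6   -0.128  0.04 ]
3.4 [0.5504 0.1716 0.2345] [-0.7331  0.285   0.4021  1.7669 -0.1237  1.1147  0.0085] [ 0.4669  0.6159 -0.4093]
17.15877243365367 [-0.0005  0.0006 -1.    ]
```

View pics/w1.png

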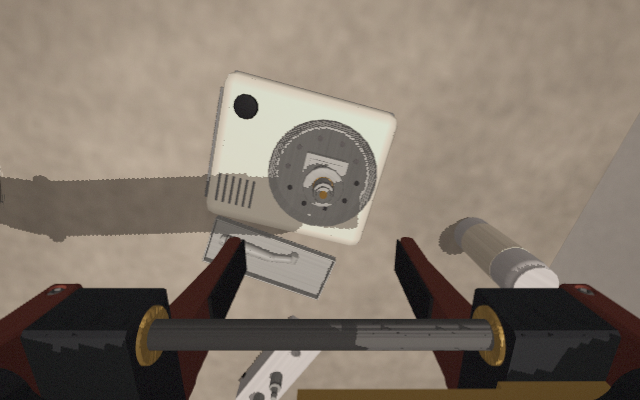

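```bash
python3 - <<'E'
import cv2
a=cv2.imread('pics/w1.png')
cv2.imwrite('pics/z4.png',cv2.resize(a[110:240,260:390],None,fx=4.5,fy=4.5,interpolation=cv2.INTER_CUBIC))
E
```

```text
(no output)
```

View pics/z4.png

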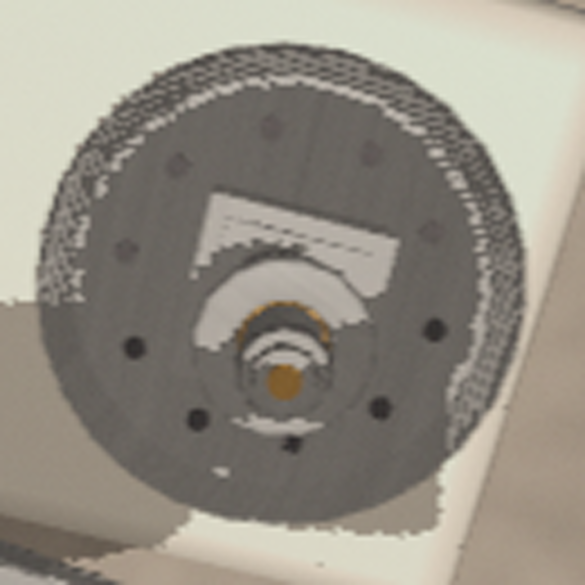

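```bash
python3 - <<'E'
from h import *
c=optics.capture("wrist")
print(atz(c,(322.9,186.7),.142),atz(c,(323.3,194.4),.167))
cs=optics.capture("scene"); 
im=cv2.imread('pics/scene0.png')
z=cv2.resize(im[180:235,390:450],None,fx=10,fy=10,interpolation=cv2.INTER_CUBIC)
S=np.array([.5535,.171,.142])
def put(P,col):
    u=(proj(cs,P)-[390,180]+.5)*10; cv2.circle(z,tuple(int(v) for v in u),2,col,-1)
for a in np.radians(np.arange(-90,180,5)):
    d=np.array([np.cos(a),np.sin(a),0])
    put(S+d*.0165+[0,0,-.032],(0,255,0)); put(S+d*.02,(255,0,0)); 
for a in (0,30,60):
    a=np.radians(a); put(S+np.array([np.cos(a),np.sin(a),0])*.0165+[0,0,-.032],(0,0,255))
cv2.imwrite('pics/z5.png',z)
E
```

```text
[0.5503 0.1812 0.142 ] [0.5506 0.1807 0.167 ]
```

View pics/z5.png

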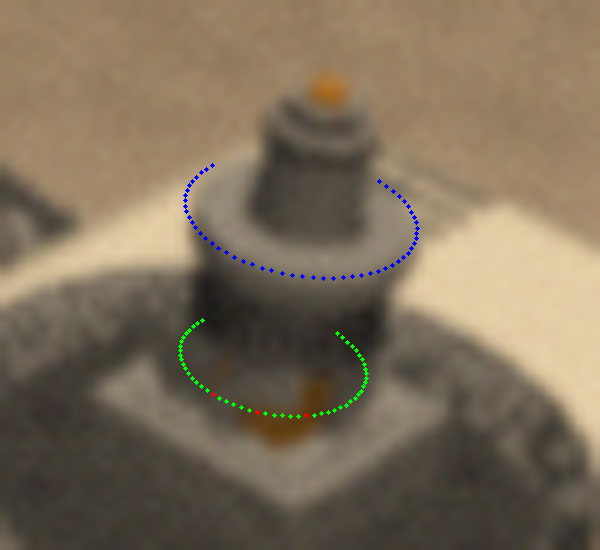

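```bash
python3 - <<'E'
from h import *
c=optics.capture("wrist"); save("w2",c)
for k in ["socket","latch","adaptor"]:
    r=mark_of("wrist",k)
    uv=np.array(r[0]["location"])*[640,400]; print(k,uv,atz(c,uv,{"socket":.142,"latch":.127,"adaptor":.113}[k]))
S=np.array([.552,.172,.125])
R=toolR(17.)*Ro.from_rotvec([0,np.radians(-40),0])
if (Rt()[0].inv()*R).magnitude()>2: print('flip')
x,y,z=R.as_matrix().T
print(S+.01*x+.097*z); plan(S+.01*x+.097*z,R=R)
E
```

```text
socket [322.624 195.68 ] [0.5529 0.172  0.142 ]
latch [322.688 191.6  ] [0.5531 0.172  0.127 ]
adaptor [323.968 190.8  ] [0.5554 0.1696 0.113 ]
[0.5756 0.0948 0.1797]
shift mm [55.   1.4 79.2] rot deg [  0.01 -40.01  -0.  ]
```

```bash
python3 -m handwheel '[[[1,0,0.001,0.03,0,-6,0],[1,0,0.001,0.06,0,-14,0],[1,0.01,0.001,0.079,0,-22,0],[1,0.025,0.001,0.079,0,-30,0],[1,0.04,0.001,0.079,0,-38,0],[1,0.055,0.001,0.079,0,-40,0],[1,0.055,0.001,0.079,0,-40,0],[1,0.055,0.001,0.079,0,-40,0],[1,0.055,0.001,0.079,0,-40,0],[1,0.055,0.001,0.079,0,-40,0]]]'
python3 b.py w3; python3 -c "
import cv2
a=cv2.imread('pics/w3.png')
cv2.imwrite('pics/z6.png',cv2.resize(a[20:170,240:400],None,fx=4.5,fy=4,interpolation=cv2.INTER_CUBIC))"
```

```text
t: 4.95
tcp_pos: [0.5755, 0.0944, 0.1805]
ee_rot: [0.728, 0.252, 0.34, -0.539]
ft_force: [-0.5, 0.2, -0.4]
finger_gap: 0.0878
latch [324.224  84.28 ] 0.97 [0.5546 0.1714 0.127 ]
lock_ring [323.392  55.   ] 0.58 [0.5549 0.1697 0.096 ]
free_hole [292.928 215.08 ] 0.58 [ 0.599  -0.1234  0.04  ]
5.25 [0.5751 0.0949 0.1797] [-1.0615  0.5064  0.5257  1.8582  0.4797  1.0928 -0.5493] [ 0.0974  0.2681 -0.5831]
17.01205015703598 [ 0.1881 -0.6144 -0.7663]
```

View pics/w3.png

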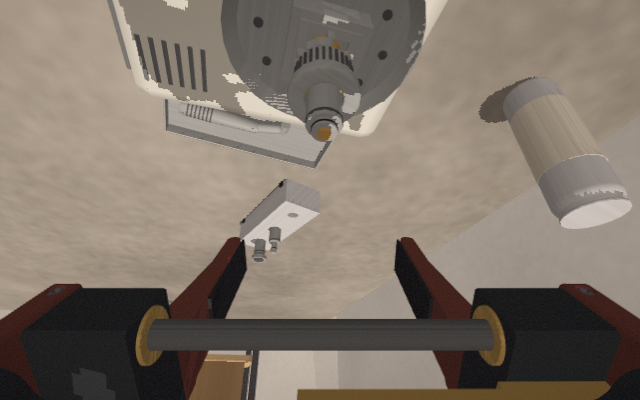

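View pics/z6.png

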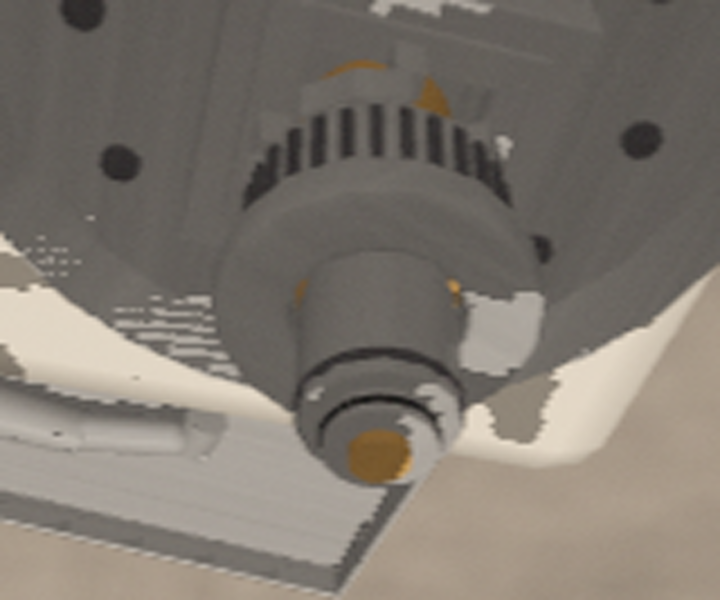

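```bash
python3 - <<'E'
from h import *
c=optics.capture("wrist"); im=c["color"][...,::-1]
f=9;x0,y0,x1,y1=285,22,370,85
z=cv2.resize(im[y0:y1,x0:x1],None,fx=f,fy=f,interpolation=cv2.INTER_CUBIC)
z=np.clip(z.astype(float)*1.8,0,255).astype(np.uint8)
cv2.imwrite('pics/z7.png',z)
S=np.array([.5538,.1725,.142])
def put(P,col,t=None):
    u=(proj(c,P)-[x0,y0]+.5)*f; u=tuple(int(v) for v in u); cv2.circle(z,u,2,col,-1)
    if t: cv2.putText(z,t,u,0,.4,col)
for ad in range(-20,200,5):
    a=np.radians(ad); d=np.array([np.cos(a),np.sin(a),0])
    put(S+d*.0165+[0,0,-.032],(0,255,0),str(ad) if ad%20==0 else None); put(S+d*.014+[0,0,-.04],(255,255,0),str(ad) if ad%30==0 else None); put(S+d*.02+[0,0,-.008],(255,0,0))
cv2.imwrite('pics/z8.png',z)
E
```

```text
(no output)
```

View pics/z7.png

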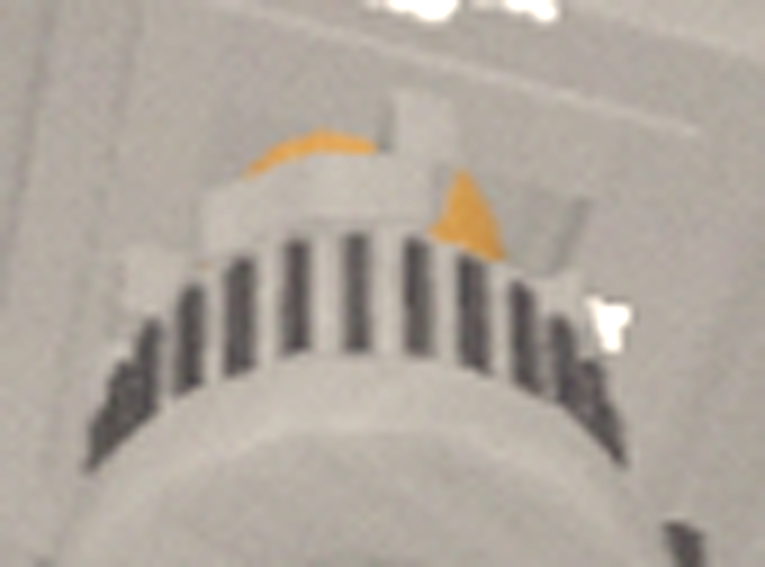

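View pics/z8.png

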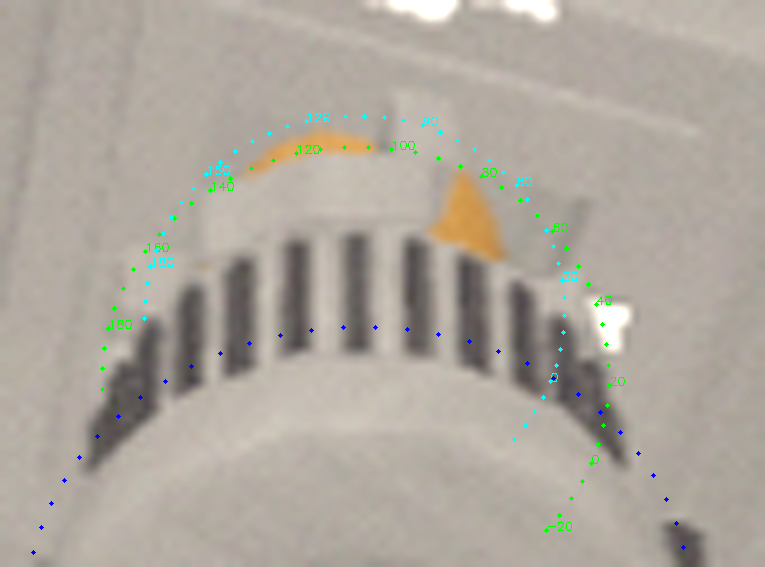

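```bash
python3 - <<'E'
from h import *
c=optics.capture("wrist")
print("nozzle",atz(c,(324.4,133.75),.167),atz(c,(324.4,133.75),.164))
w2=cv2.imread('pics/w2.png'); cv2.imwrite('pics/z9.png',cv2.resize(w2[130:240,270:380],None,fx=5,fy=5,interpolation=cv2.INTER_CUBIC))
h=cv2.cvtColor(w2,cv2.COLOR_BGR2HSV); m=(h[...,1]>130)&(h[...,0]>8)&(h[...,0]<25); m[:150]=0;m[230:]=0;m[:,:280]=0;m[:,360:]=0
ys,xs=np.nonzero(m); print(np.c_[xs,ys][:60].T)
p=np.array([.5525,.1725,.165]);R=toolR(17);print(plan([.5535,.172,.235],17))
E
```

```text
nozzle [0.5531 0.174  0.167 ] [0.554  0.1712 0.164 ]
[[323 324 325 322 323 324 325 326 321 322 323 324 325 326 327 321 322 323
  324 325 326 327 321 322 323 324 325 326 327 321 322 323 324 325 326 322
  323 324 325 326]
 [200 200 200 201 201 201 201 201 202 202 202 202 202 202 202 203 203 203
  203 203 203 203 204 204 204 204 204 204 204 205 205 205 205 205 205 206
  206 206 206 206]]
shift mm [-93.8   1.9 -25.8] rot deg [ 0.02 39.99 -0.  ]
(array([-0.0938,  0.0019, -0.0258]), array([ 0.016, 39.991, -0.003]))
```

View pics/z9.png

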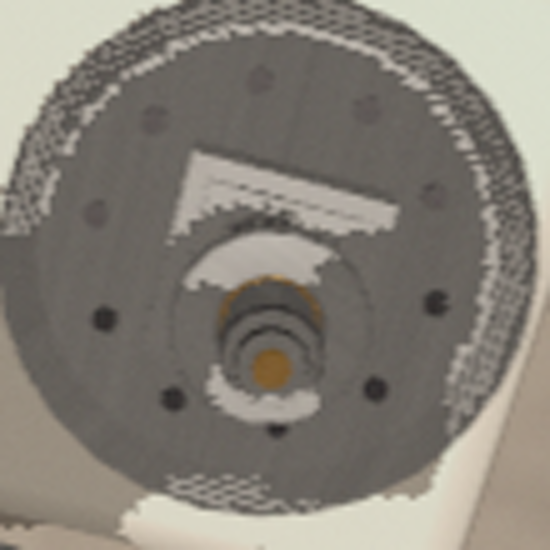

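```bash
python3 - <<'E'
from h import *
c=optics.capture("wrist"); r,t=Rt(); m=r.as_matrix()
Rc=m.T@c["R"].T; tc=m.T@(-c["R"].T@c["t"]-t)
m2=toolR(17.16).as_matrix(); 
if m2[2,0]>0: print('bad')
c2=dict(c); c2["R"]=(m2@Rc).T; o=np.array([.5504,.1716,.2345])+m2@tc; c2["t"]=-c2["R"]@o
print(tri([(c,(324.4,133.75)),(c2,(324.3,203.5))]))
print(atz(c2,(324.4,195.4),.142), atz(c2,(324.3,203.5),.167))
a=optics.capture("top"); b=optics.capture("scene")
E
```

```text
(array([0.5538, 0.1727, 0.1654]), [array([0.6, 0. ]), array([-0.3, -0. ])])
[0.5542 0.1736 0.142 ] [0.5539 0.1732 0.167 ]
```

```bash
python3 -m handwheel '[[[1,-0.03,0.002,0,0,8,0],[1,-0.06,0.002,0,0,17,0],[1,-0.08,0.002,-0.01,0,25,0],[1,-0.094,0.002,-0.026,0,33,0],[1,-0.094,0.002,-0.026,0,40,0],[1,-0.094,0.002,-0.026,0,40,0],[1,-0.075,0.002,-0.042,0,40,0],[1,-0.056,0.002,-0.058,0,40,0],[1,-0.056,0.002,-0.058,0,40,0],[1,-0.056,0.002,-0.058,0,40,0]]]'
python3 b.py w4; python3 - <<'E'
from h import *
plan([.5538,.173,.1185],17)
E
```

```text
t: 6.75
tcp_pos: [0.5536, 0.1733, 0.1858]
ee_rot: [0.569, 0.42, 0.568, -0.42]
ft_force: [0.1, 0.0, -0.3]
finger_gap: 0.0879
socket [320.384 211.4  ] 0.57 [0.5536 0.1742 0.142 ]
latch [321.28 204.4 ] 0.45 [0.554  0.1755 0.127 ]
adaptor [320.128 202.2  ] 0.6 [0.5538 0.1729 0.113 ]
lock_ring [318.592 196.6  ] 0.85 [0.5523 0.1728 0.096 ]
free_hole [290.496 384.6  ] 0.69 [ 0.6008 -0.124   0.04  ]
7.05 [0.5538 0.1725 0.1859] [-0.7113  0.3373  0.3817  1.8152 -0.1456  1.0157  0.0248] [-0.3227 -0.4769 -0.9711]
17.015638550973737 [ 0.0008  0.0004 -1.    ]
shift mm [67.4  0.1 -0.4] rot deg [ 0.02 -0.01 -0.05]
```

View pics/w4.png

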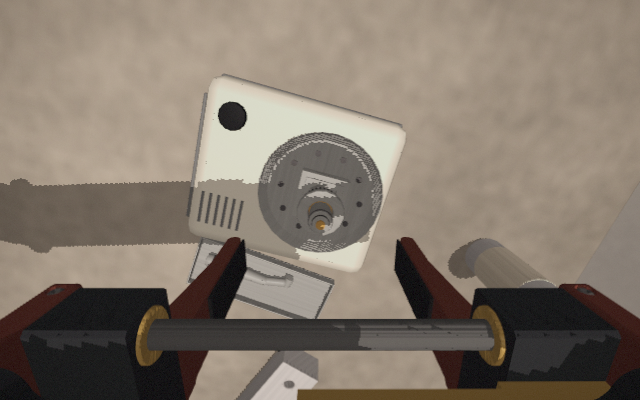

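```bash
python3 -m handwheel '[[[1,0.02,0,-0.0003,0,0,0],[1,0.04,0,-0.0003,0,0,0],[1,0.055,0,-0.0003,0,0,0],[1,0.067,0,-0.0003,0,0,0],[0.7,0.067,0,-0.0003,0,0,0],[0.55,0.067,0,-0.0003,0,0,0],[0.51,0.067,0,-0.0003,0,0,0],[0.51,0.067,0,-0.0003,0,0,0],[0.51,0.067,0,-0.0003,0,0,0],[0.51,0.067,0,-0.0003,0,0,0]]]'
python3 b.py w5
```

```text
t: 8.3
tcp_pos: [0.5538, 0.1729, 0.1189]
ee_rot: [0.569, 0.421, 0.568, -0.42]
ft_force: [-0.6, 0.3, -0.3]
finger_gap: 0.0447
socket [318.784 249.12 ] 0.79 [0.5531 0.1723 0.142 ]
latch [318.4 236.8] 0.93 [0.5524 0.1737 0.127 ]
adaptor [318.528 230.28 ] 0.63 [0.5528 0.1725 0.113 ]
lock_ring [318.72 223.48] 0.56 [0.5533 0.1711 0.096 ]
8.6 [0.5538 0.1728 0.1188] [-0.6888  0.4159  0.3589  1.8768 -0.1851  0.8803  0.0574] [1.1736 0.7602 0.6626]
17.01926137164929 [ 0.0008  0.0003 -1.    ]
```

View pics/w5.png

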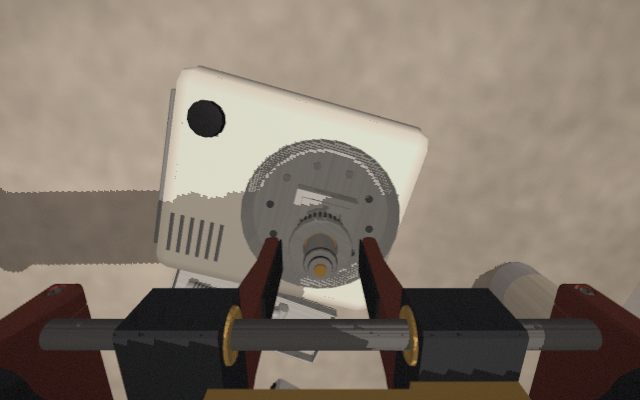

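```bash
python3 -m handwheel '[[[0.48,0,0,0,0,0,0],[0.45,0,0,0,0,0,0],[0.35,0,0,0,0,0,0],[0.35,0,0,0,0,0,0],[0.35,0,0,0,0,0,0],[0.35,0,0,0,0,0,0],[0.35,0,0,0,0,0,0],[0.35,0,0,0,0,0,0],[0.35,0,0,0,0,0,0],[0.35,0,0,0,0,0,0]]]'; python3 -c "
from h import *
s=manip.read_state();print(s['ft_force'],s['moment'],s['tcp_pos'],s['finger_gap'])"
```

```text
t: 9.85
tcp_pos: [0.5538, 0.1728, 0.1188]
ee_rot: [0.569, 0.421, 0.568, -0.42]
ft_force: [-0.0, 1.3, -0.2]
finger_gap: 0.0311
[-0.0119  1.3447 -0.2392] [-0.0217  0.0366  0.0167] [0.5538 0.1728 0.1188] 0.031147027692150515
```

```bash
python3 b.py w6; python3 -c "
from h import *
c=optics.capture('wrist')
for x in (-.04,-.019,0.): 
  for y in (-.0155,.0155):
    r,t=Rt(); print(x,y,proj(c,t+r.apply([x,y,0])))
print(proj(c,[.5538,.173,.1654]))
s=optics.capture('scene'); save('s6',s,(340,150,500,300),4)"
```

```text
socket [510.976 282.2  ] 0.56 [0.6771 0.1859 0.142 ]
latch [320.384 239.8  ] 0.97 [0.5542 0.172  0.127 ]
adaptor [320.  230.8] 0.68 [0.5538 0.1725 0.113 ]
lock_ring [318.72 225.32] 0.73 [0.5537 0.1696 0.096 ]
10.15 [0.5538 0.1728 0.1188] [-0.6888  0.4159  0.3589  1.8768 -0.1852  0.8803  0.0573] [-0.1763 -0.1778 -0.1493]
17.01531192188468 [ 0.0008  0.0004 -1.    ]
-0.04 -0.0155 [292.4522 261.9955]
-0.04 0.0155 [347.754  262.0177]
-0.019 -0.0155 [295.3361 245.6838]
-0.019 0.0155 [344.8547 245.7047]
0.0 -0.0155 [297.471  233.6108]
0.0 0.0155 [342.7086 233.6306]
[320.3325 267.6374]
```

View pics/w6.png

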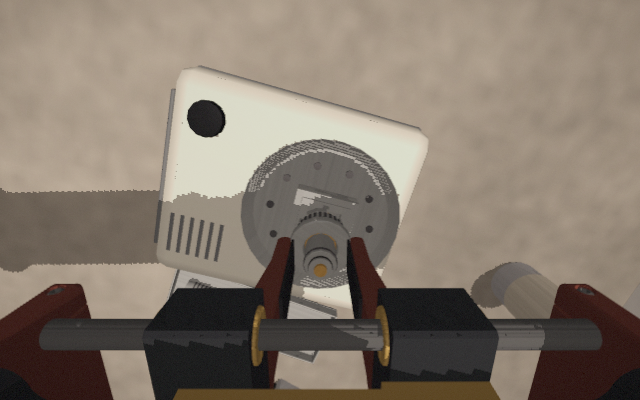

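View pics/s6.png

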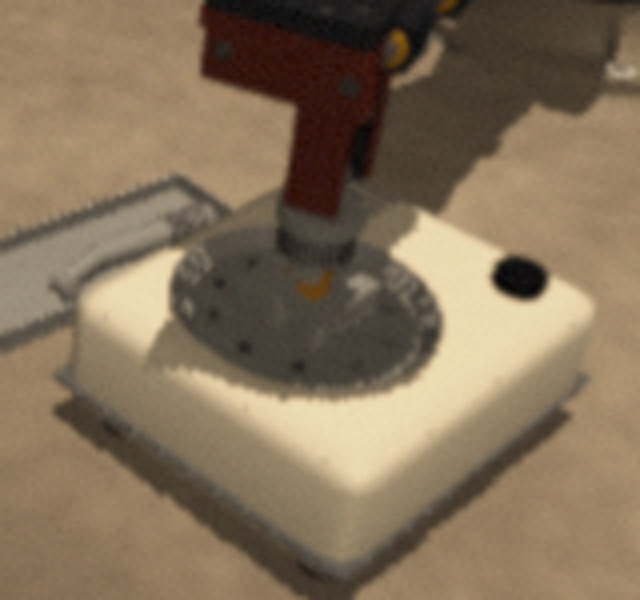

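```bash
python3 - <<'E'
from h import *
s=optics.capture('scene'); r,t=Rt()
im=s["color"][...,::-1]; f=10;x0,y0=385,165
z=cv2.resize(im[y0:y0+58,x0:x0+70],None,fx=f,fy=f,interpolation=cv2.INTER_CUBIC)
def put(P,col,tx=None):
    u=tuple(int(v) for v in (proj(s,P)-[x0,y0]+.5)*f); cv2.circle(z,u,4,col,-1)
    if tx: cv2.putText(z,tx,u,0,.5,col)
for x in (0,-.019):
  for y in (.0155,.029,-.0155,-.029):
    for k in (-.01,.01): put(t+r.apply([x,y,k]),(0,0,255) if y>0 else (255,0,255),)
S=np.array([.5538,.173,.1405])
for ad in range(0,360,10):
    a=np.radians(ad); d=np.array([np.cos(a),np.sin(a),0])
    put(S+d*.02,(255,0,0)); put(S+d*.0165+[0,0,-.032],(0,255,0))
cv2.imwrite('pics/z10.png',z)
E
```

```text
(no output)
```

View pics/z10.png

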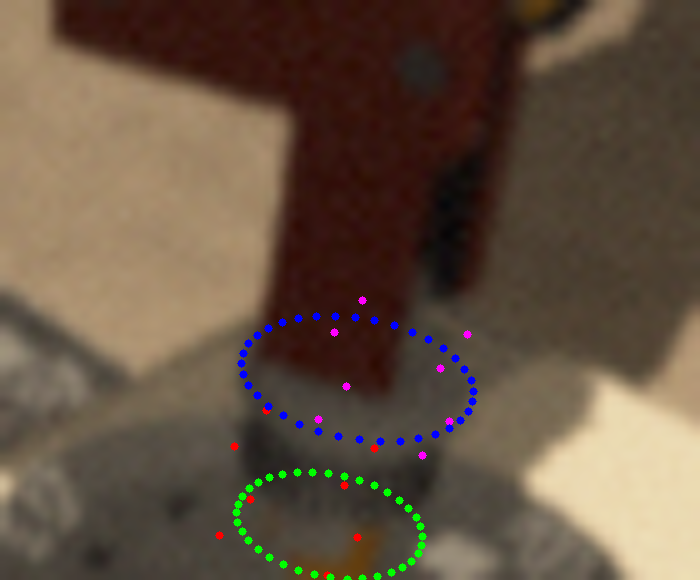

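```bash
python3 - <<'E'
from h import *
s=optics.capture('scene'); w=optics.capture('wrist'); r,t=Rt()
for x in (0,-.01,-.02,-.03,-.04):
  print(x,[np.round(proj(s,t+r.apply([x,y,k])),1) for y,k in ((.029,.01),(.029,-.01),(.0155,-.01))],[np.round(proj(w,t+r.apply([x,y,-.01])),1) for y in (-.0155,.0155,)])
z=cv2.resize(w["color"][215:300,265:375,::-1],None,fx=7,fy=7,interpolation=cv2.INTER_CUBIC); cv2.imwrite('pics/z11.png',z)
E
```

```text
0 [array([406.5, 218. ]), array([417.3, 222. ]), array([420.2, 218.3])] [array([297.1, 219.9]), array([343., 220.])]
-0.01 [array([407.3, 213.4]), array([418.2, 217.3]), array([421.2, 213.6])] [array([296. , 225.5]), array([344.1, 225.5])]
-0.02 [array([408.1, 208.6]), array([419.1, 212.5]), array([422.1, 208.9])] [array([294.8, 231.5]), array([345.4, 231.6])]
-0.03 [array([408.9, 203.8]), array([420. , 207.7]), array([423., 204.])] [array([293.4, 238.3]), array([346.7, 238.3])]
-0.04 [array([409.7, 198.9]), array([420.9, 202.7]), array([424. , 199.1])] [array([291.9, 245.8]), array([348.2, 245.8])]
```

View pics/z11.png

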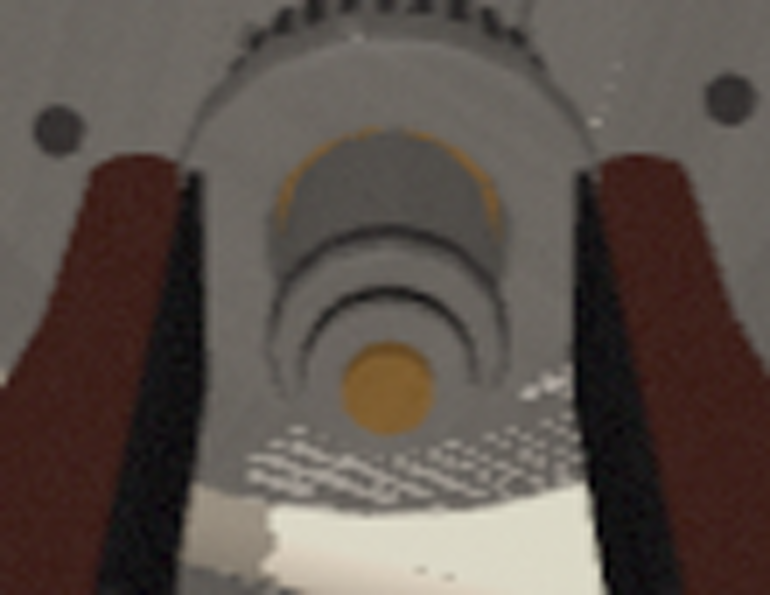

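```bash
python3 -m handwheel '[[[0.53,0,0,0,0,0,0],[0.53,0,0,0,0,0,0],[0.53,0,0,0,0,0,0],[0.53,0.007,0,0,0,0,0],[0.53,0.013,0,0,0,0,0],[0.53,0.019,0,0,0,0,0],[0.48,0.019,0,0,0,0,0],[0.44,0.019,0,0,0,0,0],[0.44,0.019,0,0,0,0,0],[0.44,0.019,0,0,0,0,0]]]'; python3 -c "
from h import *
c=optics.capture('wrist');save('w7',c,(200,180,440,360),3)
c=optics.capture('scene');save('s7',c,(380,150,470,240),6)
s=manip.read_state();print(s['ft_force'],s['moment'],s['tcp_pos'],s['finger_gap'])"
```

```text
t: 11.65
tcp_pos: [0.5537, 0.1728, 0.0996]
ee_rot: [0.569, 0.421, 0.568, -0.42]
ft_force: [2.2, 0.7, -6.5]
finger_gap: 0.0392
[ 1.5457  0.1377 -6.4501] [-0.014  -0.3207 -0.0319] [0.5537 0.1727 0.0996] 0.038962083120227295
```

View pics/w7.png

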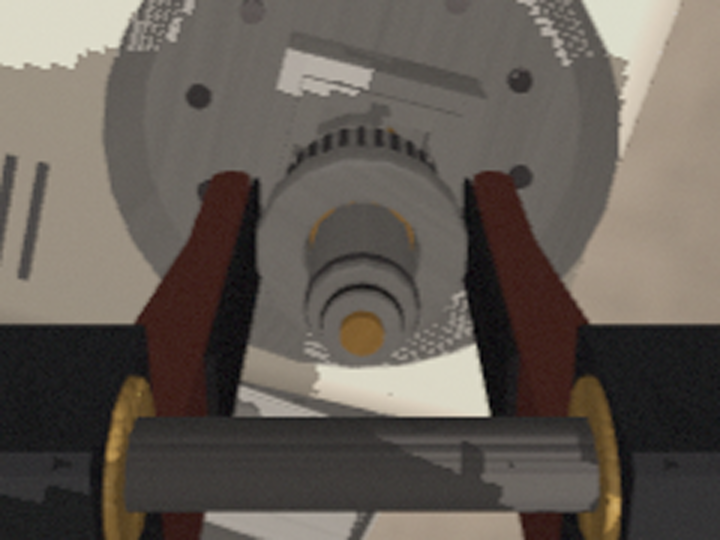

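View pics/s7.png

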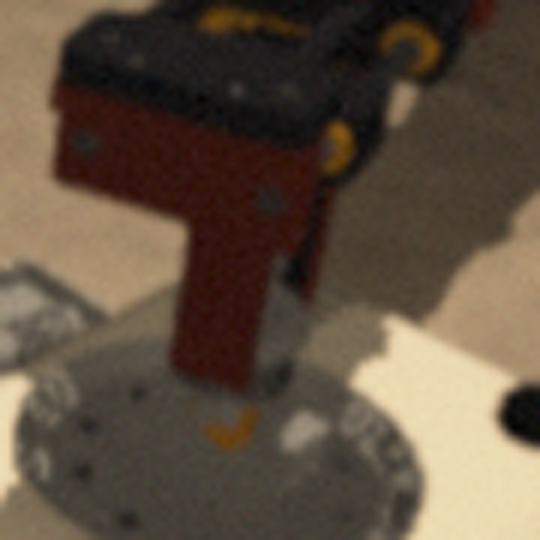

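```bash
python3 -m handwheel '[[[0.4,0,0,0,0,0,0],[0.36,0,0,0,0,0,0],[0.36,0,0,0,0,0,0],[0.36,0,0,0,0,0,0],[0.36,0,0,0,0,0,0],[0.36,0,0,0,0,0,0],[0.36,0,0,0,0,0,0],[0.36,0,0,0,0,0,0],[0.36,0,0,0,0,0,0],[0.36,0,0,0,0,0,0]]]'; python3 -c "
from h import *
s=manip.read_state();print(s['ft_force'],s['moment'],s['tcp_pos'],s['finger_gap'])"
```

```text
t: 13.0
tcp_pos: [0.5536, 0.1727, 0.0996]
ee_rot: [0.569, 0.421, 0.568, -0.42]
ft_force: [2.0, 0.7, -7.0]
finger_gap: 0.0391
[ 1.9929  0.7035 -7.043 ] [ 0.0263 -0.3194 -0.0332] [0.5536 0.1727 0.0996] 0.03911913983295293
```

```bash
python3 -m handwheel '[[[0.36,0,0,0,-4,0,0],[0.36,0,0,0,-8,0,0],[0.36,0,0,0,-12,0,0],[0.36,0,0,0,-16,0,0],[0.36,0,0,0,-20,0,0],[0.36,0,0,0,-20,0,0],[0.36,0,0,0,-20,0,0],[0.36,0,0,0,-20,0,0],[0.36,0,0,0,-20,0,0],[0.36,0,0,0,-20,0,0]]]'; python3 -c "
from h import *
c=optics.capture('wrist');save('w8',c,(200,180,440,360),3)
c=optics.capture('scene');save('s8',c,(380,150,470,240),6)
s=manip.read_state();print(s['ft_force'],s['moment'],s['tcp_pos'],s['finger_gap'])"
```

```text
t: 14.25
tcp_pos: [0.5534, 0.1726, 0.0995]
ee_rot: [0.633, 0.315, 0.633, -0.315]
ft_force: [-0.8, -1.6, -5.0]
finger_gap: 0.0389
[ 0.0009 -0.8929 -4.1405] [-0.2113  0.1912  0.0251] [0.5534 0.1726 0.0995] 0.03908969255248048
```

View pics/w8.png

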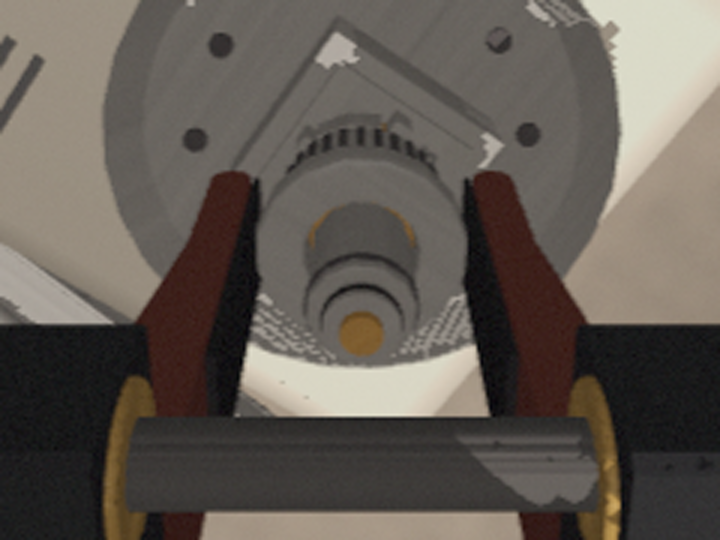

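View pics/s8.png

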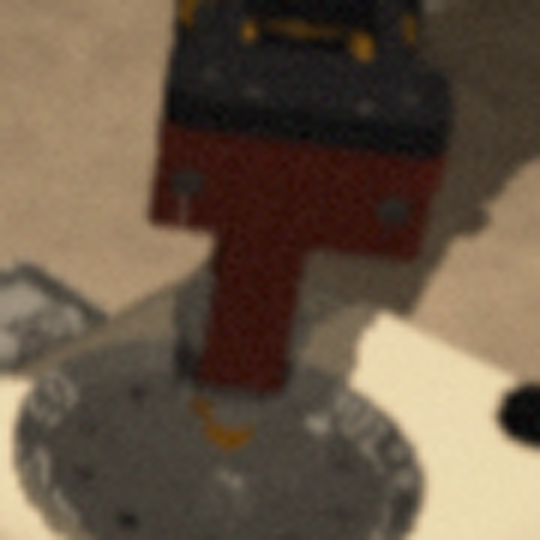

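```bash
python3 - <<'E'
from h import *
c=optics.capture('wrist'); im=c["color"][210:240,290:352,::-1]
z=cv2.resize(im,None,fx=12,fy=12,interpolation=cv2.INTER_CUBIC); cv2.imwrite('pics/z12.png',np.clip(z.astype(float)*2,0,255).astype(np.uint8))
E
```

```text
(no output)
```

View pics/z12.png

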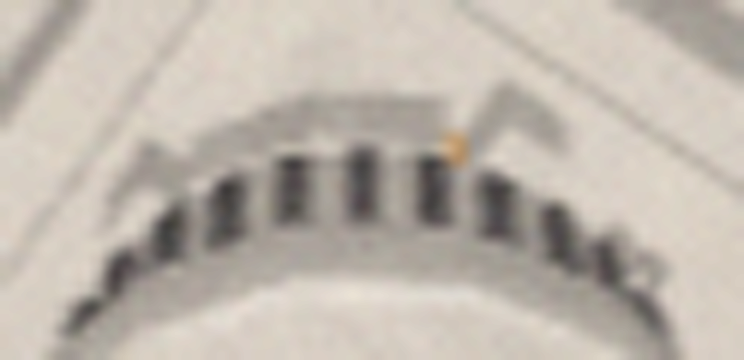

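```bash
python3 -m handwheel '[[[0.36,0.0003,0,0,0,0,0],[0.36,0.0006,0,0,0,0,0],[0.36,0.0009,0,0,0,0,0],[0.36,0.0012,0,0,0,0,0],[0.36,0.0015,0,0,0,0,0],[0.36,0.0018,0,0,0,0,0],[0.36,0.002,0,0,0,0,0],[0.36,0.002,0,0,0,0,0],[0.36,0.002,0,0,0,0,0],[0.36,0.002,0,0,0,0,0]]]'; python3 -c "
from h import *
s=manip.read_state();print(s['ft_force'],s['moment'],s['tcp_pos'],s['finger_gap'])"
```

```text
t: 15.65
tcp_pos: [0.5535, 0.1727, 0.0977]
ee_rot: [0.633, 0.316, 0.633, -0.315]
ft_force: [-4.2, -0.6, 4.7]
finger_gap: 0.039
[-4.2192 -0.6163  4.7396] [-0.4824  0.8976  0.0184] [0.5535 0.1727 0.0977] 0.03901330232690025
```

```bash
python3 -m handwheel '[[[0.36,0.0002,0,0,0,0,0],[0.36,0.0004,0,0,0,0,0],[0.36,0.0006,0,0,0,0,0],[0.36,0.0008,0,0,0,0,0],[0.36,0.001,0,0,0,0,0],[0.36,0.0012,0,0,0,0,0],[0.36,0.0015,0,0,0,0,0],[0.36,0.0015,0,0,0,0,0],[0.36,0.0015,0,0,0,0,0],[0.36,0.0015,0,0,0,0,0]]]'; python3 -c "
from h import *
c=optics.capture('wrist');save('w9',c,(200,180,440,360),3)
s=manip.read_state();print(s['ft_force'],s['moment'],s['tcp_pos'],s['finger_gap'])"
```

```text
t: 16.9
tcp_pos: [0.5535, 0.1727, 0.0963]
ee_rot: [0.633, 0.316, 0.633, -0.315]
ft_force: [-4.1, -1.4, 5.2]
finger_gap: 0.0389
[-3.5092 -1.8162  6.5296] [-0.4753  0.982   0.0142] [0.5535 0.1727 0.0964] 0.03925913334129247
```

View pics/w9.png

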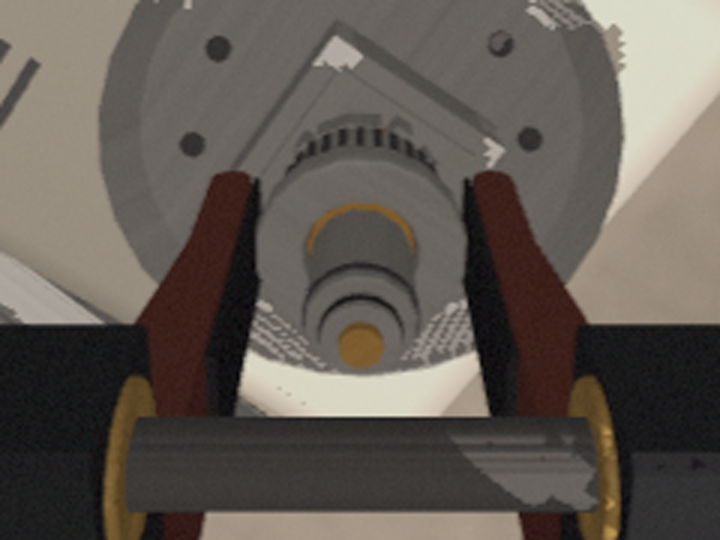

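```bash
python3 -m handwheel '[[[0.36,0.0004,0,0,0,0,0],[0.36,0.0008,0,0,0,0,0],[0.36,0.0012,0,0,0,0,0],[0.36,0.0016,0,0,0,0,0],[0.36,0.002,0,0,0,0,0],[0.36,0.0024,0,0,0,0,0],[0.36,0.0026,0,0,0,0,0],[0.36,0.0026,0,0,0,0,0],[0.36,0.0026,0,0,0,0,0],[0.36,0.0026,0,0,0,0,0]]]'; python3 -c "
from h import *
c=optics.capture('wrist');save('w10',c,(200,180,440,360),3)
s=manip.read_state();print(s['ft_force'],s['moment'],s['tcp_pos'],s['finger_gap'])"
```

```text
t: 18.2
tcp_pos: [0.5536, 0.1726, 0.094]
ee_rot: [0.633, 0.316, 0.633, -0.315]
ft_force: [-4.6, -0.6, 6.8]
finger_gap: 0.0393
[-4.1745 -1.3268  6.1853] [-0.48    1.014  -0.0281] [0.5535 0.1726 0.0939] 0.039513402863357416
```

View pics/w10.png

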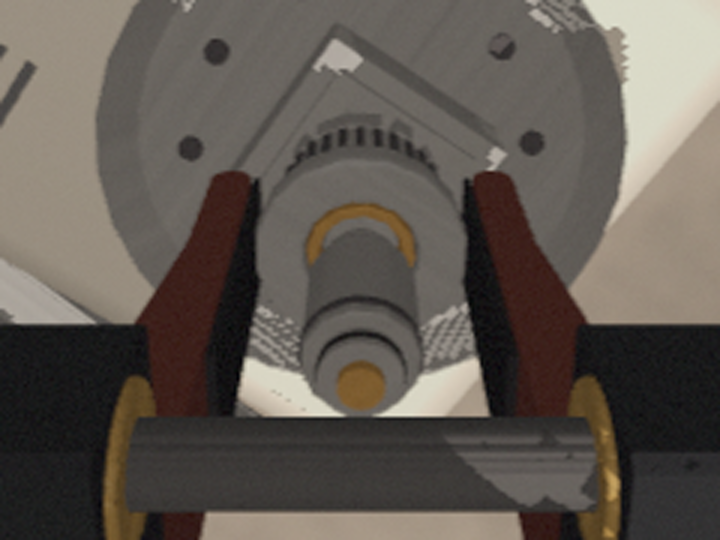

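```bash
python3 -m handwheel '[[[0.55,0,0,0,0,0,0],[0.55,0,0,0,0,0,0],[0.55,0,0,0,0,0,0],[0.55,0,0,0,0,0,0],[0.55,-0.006,0,0,0,0,0],[0.55,-0.012,0,0,0,0,0],[0.55,-0.017,0,0,0,0,0],[0.55,-0.017,0,0,0,0,0],[0.4,-0.017,0,0,0,0,0],[0.35,-0.017,0,0,0,0,0]]]'; python3 -c "
from h import *
c=optics.capture('wrist');save('w11',c,(200,180,440,360),3)
c=optics.capture('scene');save('s11',c,(380,150,470,240),6)
s=manip.read_state();print(s['ft_force'],s['moment'],s['tcp_pos'],s['finger_gap'])"
```

```text
t: 19.5
tcp_pos: [0.5534, 0.1726, 0.1107]
ee_rot: [0.633, 0.315, 0.633, -0.316]
ft_force: [-0.1, 0.1, -0.7]
finger_gap: 0.0326
[-0.1029  0.5999 -1.657 ] [-0.0083  0.0691 -0.0075] [0.5534 0.1726 0.1108] 0.031079472281289985
```

View pics/w11.png

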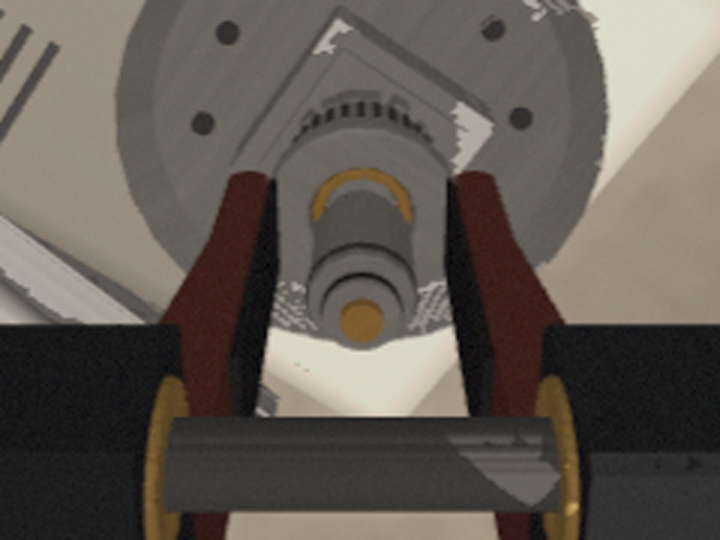

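View pics/s11.png

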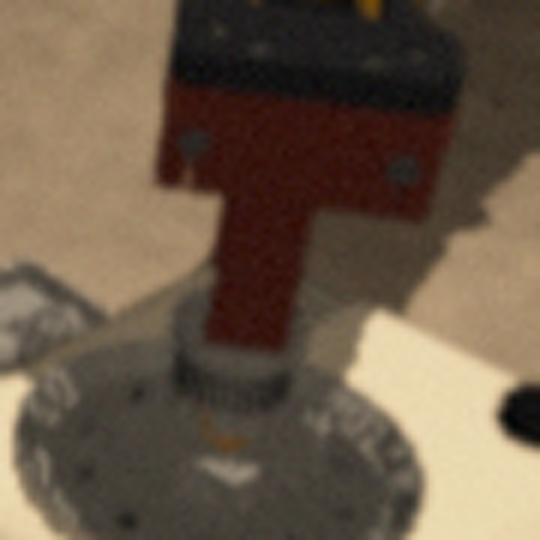

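```bash
python3 -m handwheel '[[[0.27,0,0,0,0,0,0],[0.22,0,0,0,0,0,0],[0.12,0,0,0,0,0,0],[0.12,0,0,0,0,0,0],[0.12,0,0,0,0,0,0],[0.12,0,0,0,0,0,0],[0.12,-0.0005,0,0,0,0,0],[0.12,-0.001,0,0,0,0,0],[0.12,-0.0015,0,0,0,0,0],[0.12,-0.002,0,0,0,0,0]]]'; python3 -c "
from h import *
s=manip.read_state();print(s['ft_force'],s['moment'],s['tcp_pos'],s['finger_gap'])"
```

```text
t: 20.85
tcp_pos: [0.5533, 0.1726, 0.1125]
ee_rot: [0.633, 0.315, 0.633, -0.316]
ft_force: [1.8, 0.9, -7.4]
finger_gap: 0.0184
[ 1.8432  0.9433 -7.3576] [ 0.1931 -0.5033 -0.0379] [0.5533 0.1726 0.1125] 0.018355621996072168
```

Gripped, with about 7 N of drag as expected. Now I'll draw it out.

```bash
python3 -m handwheel '[[[0.12,-0.002,0,0,0,0,0],[0.12,-0.004,0,0,0,0,0],[0.12,-0.006,0,0,0,0,0],[0.12,-0.008,0,0,0,0,0],[0.12,-0.011,0,0,0,0,0],[0.12,-0.015,0,0,0,0,0],[0.12,-0.022,0,0,0,0,0],[0.12,-0.032,0,0,0,0,0],[0.12,-0.044,0,0,0,0,0],[0.12,-0.052,0,0,0,0,0]]]'; python3 -c "
from h import *
c=optics.capture('wrist');save('w12',c,(200,180,440,360),3)
c=optics.capture('scene');save('s12',c,(380,120,470,240),5)
s=manip.read_state();print(s['ft_force'],s['moment'],s['tcp_pos'],s['finger_gap'])"
```

```text
t: 22.1
tcp_pos: [0.5537, 0.1727, 0.1658]
ee_rot: [0.633, 0.316, 0.633, -0.315]
ft_force: [0.6, 0.1, 0.4]
finger_gap: 0.0185
[ 0.3161 -0.3545 -0.0007] [-0.0111  0.0455 -0.0036] [0.5541 0.1728 0.1659] 0.01817082728176131
```

View pics/w12.png

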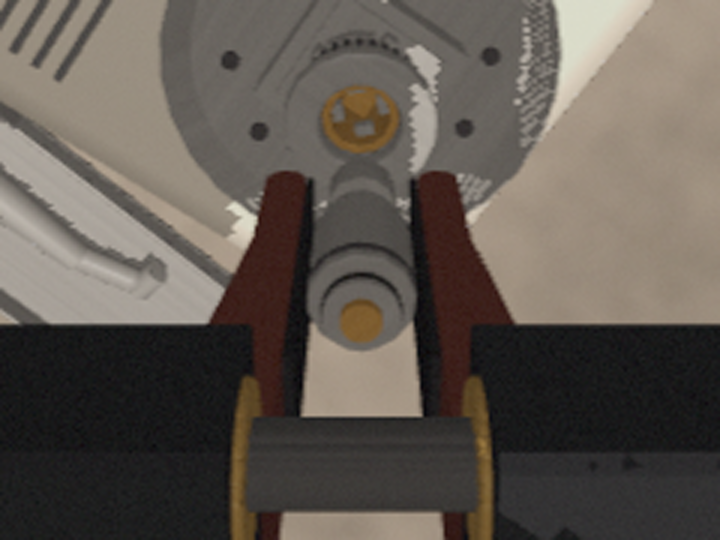

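View pics/s12.png

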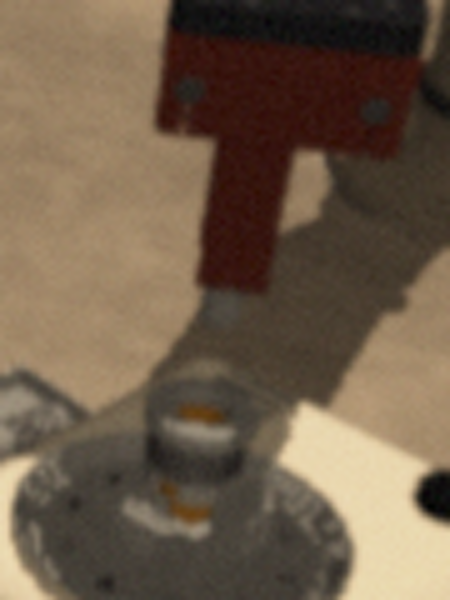

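```bash
python3 - <<'E'
from h import *
plan([.595,-.128,.166],-17)
E
```

```text
shift mm [  -0.3 -148.4  264.9] rot deg [54.   -0.03 -0.11]
```

```bash
python3 -m handwheel '[[[0.12,-0.004,-0.01,0.02,4,0,0],[0.12,-0.006,-0.03,0.055,11,0,0],[0.12,-0.006,-0.053,0.095,19,0,0],[0.12,-0.006,-0.076,0.135,27,0,0],[0.12,-0.006,-0.099,0.175,35,0,0],[0.12,-0.004,-0.12,0.215,43,0,0],[0.12,0,-0.138,0.245,50,0,0],[0.12,0,-0.148,0.265,54,0,0],[0.12,0,-0.148,0.265,54,0,0],[0.12,0,-0.148,0.265,54,0,0]]]'; cat > d.py <<'E'
from h import *
import sys
c=optics.capture('wrist'); save(sys.argv[1],c)
for k in ["free_hole","spare_slim","spare_cup","rack","adaptor"]:
    for q in mark_of("wrist",k)[:2]:
        uv=np.array(q["location"])*[640,400]; print(k,np.round(uv,1),round(q["conf"],2),atz(c,uv,{"free_hole":.04,"rack":0,"adaptor":.175}.get(k,.0165)))
s=manip.read_state();print(s["t"],s['ft_force'],s['tcp_pos'],s['finger_gap'],s["qpos"])
E
python3 d.py w13
```

```text
t: 23.45
tcp_pos: [0.5954, -0.1263, 0.1656]
ee_rot: [0.421, 0.569, 0.422, -0.567]
ft_force: [-0.4, 0.5, -1.0]
finger_gap: 0.0184
free_hole [324.8 186.9] 0.76 [ 0.6004 -0.1272  0.04  ]
spare_slim [322.6 228.4] 0.64 [ 0.5817 -0.1818  0.0165]
spare_slim [200.7  82.6] 0.64 [0.5067 0.0125 0.0165]
rack [324.6 190.2] 0.54 [ 0.5966 -0.1411  0.    ]
adaptor [319.5 240.5] 0.66 [ 0.5947 -0.127   0.175 ]
23.75 [ 0.1    -0.5321  0.0133] [ 0.5954 -0.1269  0.1657] 0.018492030849212682 [-0.3161  0.4353  0.5677  1.7768 -0.2734  1.007   0.0615]
```

View pics/w13.png

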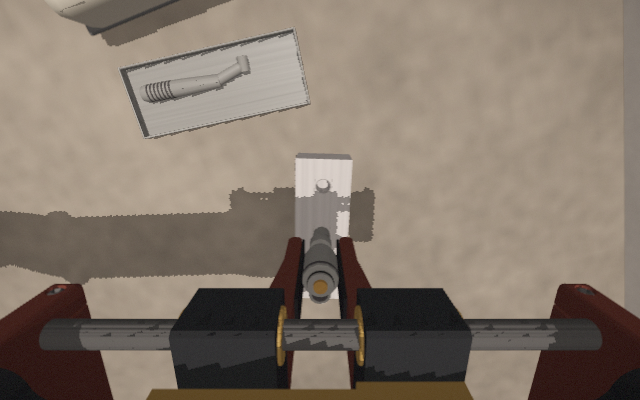

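```bash
python3 - <<'E'
from h import *
c=optics.capture('wrist'); save('z13',c,(285,145,365,245),6)
a=regions_of('wrist','free_hole'); print(len(a))
r,t=Rt(); z=(c["color"][145:245,285:365,::-1]); z=cv2.resize(z,None,fx=6,fy=6,interpolation=cv2.INTER_CUBIC)
for H,col in (((.6004,-.1272,.04),(0,0,255)),((.597,-.128,.04),(0,255,0))):
  for k in range(0,360,15):
    P=np.array(H)+.00775*np.array([np.cos(np.radians(k)),np.sin(np.radians(k)),0]); u=(proj(c,P)-[285,145]+.5)*6; cv2.circle(z,tuple(int(v) for v in u),1,col,-1)
# adaptor bottom
for k in range(0,360,15):
    P=t+r.apply([-.009,.007*np.cos(np.radians(k)),.007*np.sin(np.radians(k))]); u=(proj(c,P)-[285,145]+.5)*6; cv2.circle(z,tuple(int(v) for v in u),1,(255,0,0),-1)
cv2.imwrite('pics/z14.png',z)
E
```

```text
1
```

View pics/z14.png

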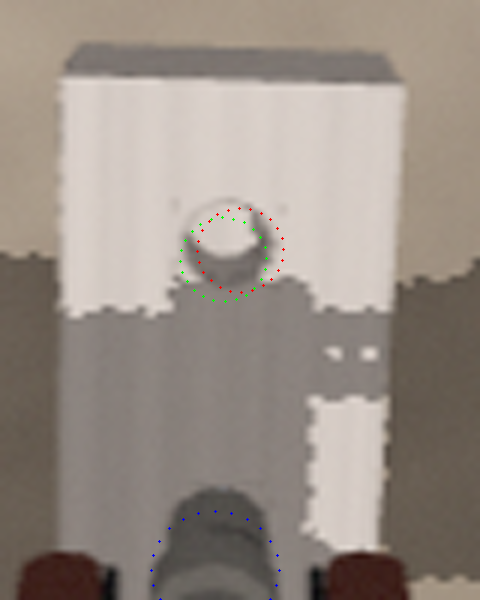

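```bash
python3 - <<'E'
from h import *
c=optics.capture('wrist'); r,t=Rt(); x0,y0,f=290,215,10
print("hole",atz(c,(322.3,184.5),.04))
im=c["color"][y0:y0+60,x0:x0+60,::-1]; z=cv2.resize(im,None,fx=f,fy=f,interpolation=cv2.INTER_CUBIC); z=np.clip(z.astype(float)*1.7,0,255).astype(np.uint8)
cv2.imwrite('pics/z15.png',z)
for x,rad,col in ((-.009,.007,(255,0,0)),(-.021,.007,(255,255,0)),(-.033,.0095,(0,255,0)),(-.057,.0095,(0,0,255))):
  for k in range(0,360,10):
    P=t+r.apply([x,rad*np.cos(np.radians(k)),rad*np.sin(np.radians(k))]); u=(proj(c,P)-[x0,y0]+.5)*f; cv2.circle(z,tuple(int(v) for v in u),2,col,-1)
cv2.imwrite('pics/z16.png',z)
E
```

```text
hole [ 0.5986 -0.1251  0.04  ]
```

View pics/z15.png

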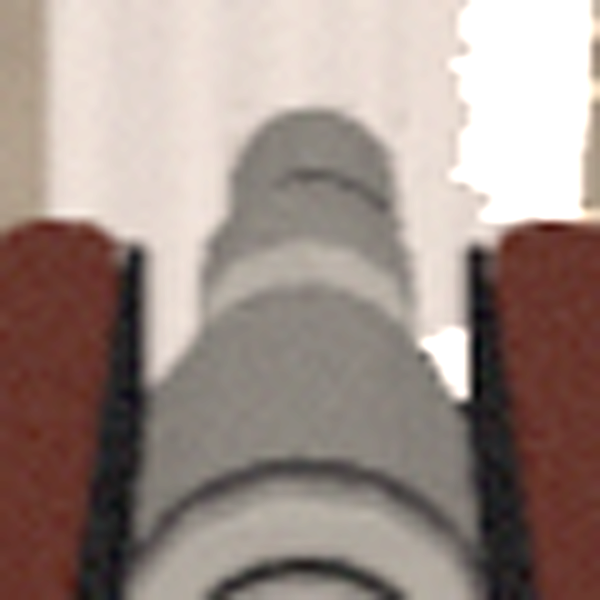

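View pics/z16.png

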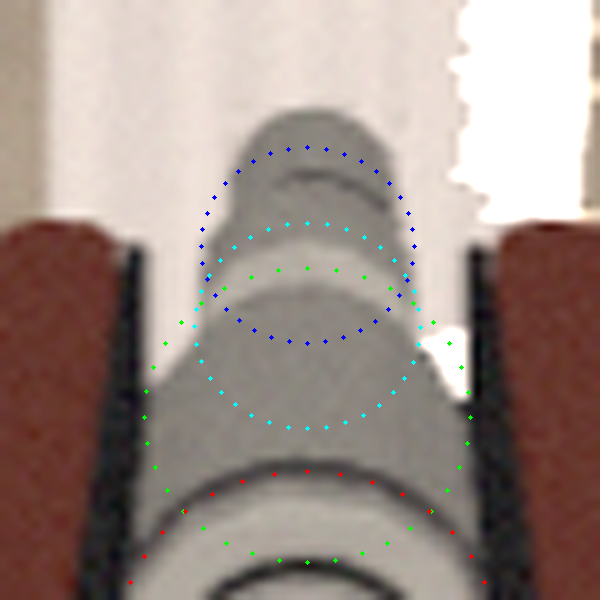

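```bash
python3 - <<'E'
from h import *
plan([.5986,-.1251,.055],-17); print(Rt()[0].as_matrix())
E
```

```text
shift mm [110.7   2.2  -3.1] rot deg [ 0.04 -0.08 -0.07]
[[ 0.0016  0.9565 -0.2918]
 [ 0.0009 -0.2918 -0.9565]
 [-1.      0.0013 -0.0013]]
```

```bash
python3 -m handwheel '[[[0.12,0.01,0.002,-0.003,0,0,0],[0.12,0.03,0.002,-0.003,0,0,0],[0.12,0.05,0.002,-0.003,0,0,0],[0.12,0.07,0.002,-0.003,0,0,0],[0.12,0.09,0.002,-0.003,0,0,0],[0.12,0.105,0.002,-0.003,0,0,0],[0.12,0.111,0.002,-0.003,0,0,0],[0.12,0.111,0.002,-0.003,0,0,0],[0.12,0.111,0.002,-0.003,0,0,0],[0.12,0.111,0.002,-0.003,0,0,0]]]'; python3 d.py w14; cat > e.py <<'E'
from h import *
import sys
c=optics.capture('wrist'); r,t=Rt(); x0,y0,f=280,175,7
im=c["color"][y0:y0+85,x0:x0+85,::-1]; z=cv2.resize(im,None,fx=f,fy=f,interpolation=cv2.INTER_CUBIC); z=np.clip(z.astype(float)*1.5,0,255).astype(np.uint8)
cv2.imwrite('pics/%sa.png'%sys.argv[1],z)
H=np.array(eval(sys.argv[2]))
def circ(fn,col):
  for k in range(0,360,10):
    u=(proj(c,fn(np.cos(np.radians(k)),np.sin(np.radians(k))))-[x0,y0]+.5)*f; cv2.circle(z,tuple(int(v) for v in u),1,col,-1)
for x,rad,col in ((-.0115,.007,(255,0,0)),(-.0355,.0095,(0,255,0))): circ(lambda a,b:t+r.apply([x,rad*a,rad*b]),col)
circ(lambda a,b:H+.00775*np.array([a,b,0]),(0,0,255))
cv2.imwrite('pics/%sb.png'%sys.argv[1],z)
E
python3 e.py w14 '[.5986,-.1251,.04]'
```

```text
t: 25.15
tcp_pos: [0.5989, -0.1252, 0.0554]
ee_rot: [0.421, 0.569, 0.42, -0.567]
ft_force: [0.2, 1.4, -0.3]
finger_gap: 0.0186
free_hole [319.2 228.7] 0.66 [ 0.5973 -0.1276  0.04  ]
adaptor [319.1 239.2] 0.58 [ 0.6128 -0.0775  0.175 ]
25.45 [-0.2603 -0.171  -0.0711] [ 0.5985 -0.1251  0.0549] 0.01824042291616985 [-0.2583  0.575   0.4947  1.852  -0.3684  0.8042  0.132 ]
```

View pics/w14a.png

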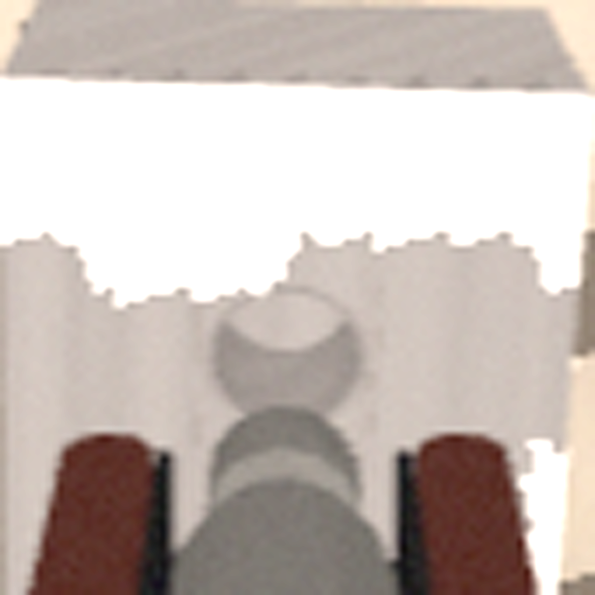

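View pics/w14b.png

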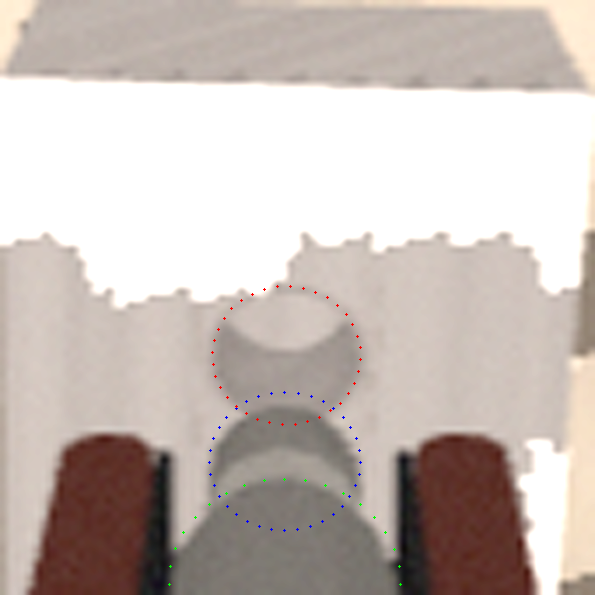

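```bash
python3 -m handwheel '[[[0.12,0.01,0,0,0,0,0],[0.12,0.02,0,0,0,0,0],[0.12,0.023,0,0,0,0,0],[0.12,0.0245,0,0,0,0,0],[0.12,0.026,0,0,0,0,0],[0.12,0.0275,0,0,0,0,0],[0.12,0.029,0,0,0,0,0],[0.12,0.029,0,0,0,0,0],[0.12,0.029,0,0,0,0,0],[0.12,0.029,0,0,0,0,0]]]'; python3 e.py w15 '[.5986,-.1251,.04]'; python3 -c "
from h import *
s=manip.read_state();print(s['ft_force'],s['moment'],s['tcp_pos'],s['finger_gap'])"
```

```text
t: 26.75
tcp_pos: [0.5985, -0.1251, 0.0259]
ee_rot: [0.421, 0.569, 0.421, -0.568]
ft_force: [0.5, 0.0, -1.3]
finger_gap: 0.0183
[ 0.4531 -0.0606 -0.2665] [-0.1349  0.0661 -0.0091] [ 0.5985 -0.1251  0.0259] 0.018326670000570255
```

View pics/w15b.png

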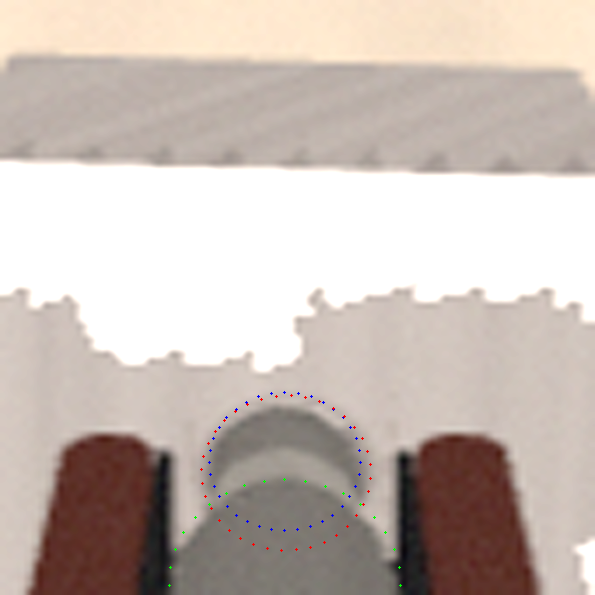

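```bash
python3 -m handwheel '[[[0.12,0.0005,0,0,0,0,0],[0.12,0.001,0,0,0,0,0],[0.12,0.0015,0,0,0,0,0],[0.12,0.002,0,0,0,0,0],[0.12,0.0025,0,0,0,0,0],[0.12,0.003,0,0,0,0,0],[0.12,0.0035,0,0,0,0,0],[0.12,0.004,0,0,0,0,0],[0.12,0.004,0,0,0,0,0],[0.12,0.004,0,0,0,0,0]]]'; python3 e.py w16 '[.5986,-.1251,.04]'; python3 -c "
from h import *
s=manip.read_state();print(s['ft_force'],s['moment'],s['tcp_pos'],s['finger_gap'])"
```

```text
t: 28.05
tcp_pos: [0.5985, -0.1251, 0.0219]
ee_rot: [0.421, 0.569, 0.421, -0.568]
ft_force: [-0.2, 0.4, -0.9]
finger_gap: 0.0183
[-0.3107 -0.3867 -1.3351] [-0.0362  0.0841  0.0259] [ 0.5985 -0.1251  0.0219] 0.018347913512959592
```

View pics/w16a.png

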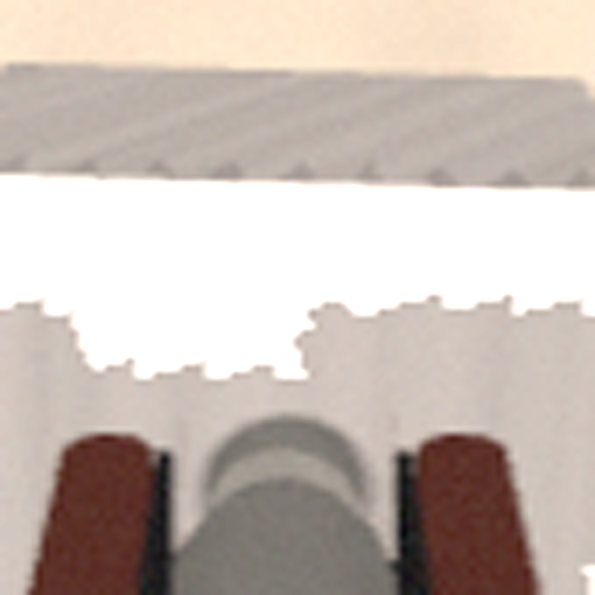

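```bash
python3 -m handwheel '[[[0.12,0.001,0,0,0,0,0],[0.12,0.002,0,0,0,0,0],[0.12,0.003,0,0,0,0,0],[0.12,0.004,0,0,0,0,0],[0.12,0.005,0,0,0,0,0],[0.12,0.006,0,0,0,0,0],[0.12,0.007,0,0,0,0,0],[0.12,0.008,0,0,0,0,0],[0.12,0.008,0,0,0,0,0],[0.12,0.008,0,0,0,0,0]]]'; python3 -c "
from h import *
c=optics.capture('wrist');save('w17',c,(250,170,390,290),5)
c=optics.capture('scene');save('s17',c,(250,110,350,230),5)
s=manip.read_state();print(s['ft_force'],s['moment'],s['tcp_pos'],s['finger_gap'])"
```

```text
t: 29.35
tcp_pos: [0.5986, -0.1251, 0.0139]
ee_rot: [0.421, 0.569, 0.421, -0.568]
ft_force: [-0.1, 0.4, -0.9]
finger_gap: 0.0184
[-0.7562 -0.2109 -0.7863] [-0.0447  0.1322 -0.004 ] [ 0.5986 -0.1251  0.0139] 0.01825809912414912
```

View pics/w17.png

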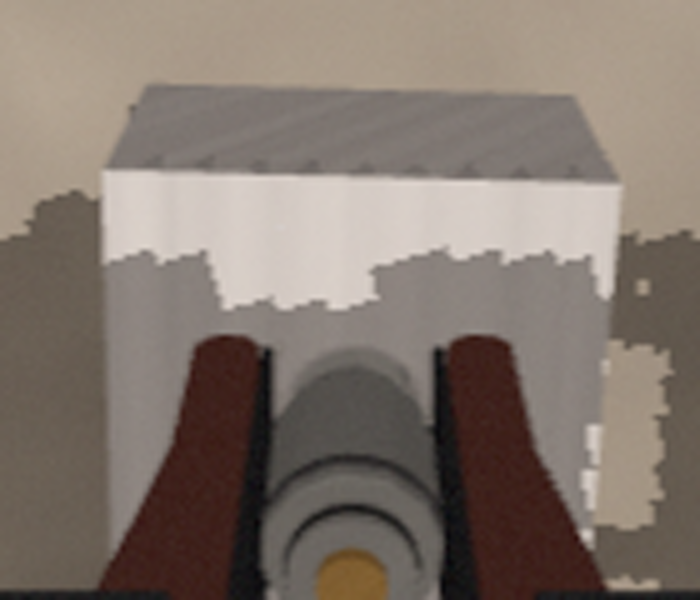

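View pics/s17.png

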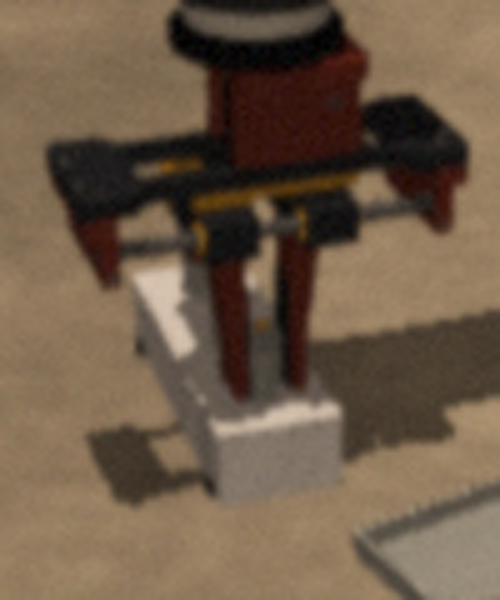

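```bash
python3 -m handwheel '[[[0.12,0.0005,0,0,0,0,0],[0.12,0.001,0,0,0,0,0],[0.12,0.0015,0,0,0,0,0],[0.12,0.002,0,0,0,0,0],[0.12,0.0025,0,0,0,0,0],[0.12,0.003,0,0,0,0,0],[0.12,0.003,0,0,0,0,0],[0.12,0.003,0,0,0,0,0],[0.12,0.003,0,0,0,0,0],[0.12,0.003,0,0,0,0,0]]]'; python3 -c "
from h import *
c=optics.capture('wrist');save('w18',c,(250,170,390,290),5)
s=manip.read_state();print(s['ft_force'],s['moment'],s['tcp_pos'],s['finger_gap'])"
```

```text
t: 30.7
tcp_pos: [0.5986, -0.1251, 0.0109]
ee_rot: [0.421, 0.569, 0.421, -0.568]
ft_force: [0.2, 0.3, -1.3]
finger_gap: 0.0182
[ 0.8175  0.0366 -0.2735] [-0.0313  0.097   0.0134] [ 0.5986 -0.1251  0.011 ] 0.018231860913519516
```

View pics/w18.png

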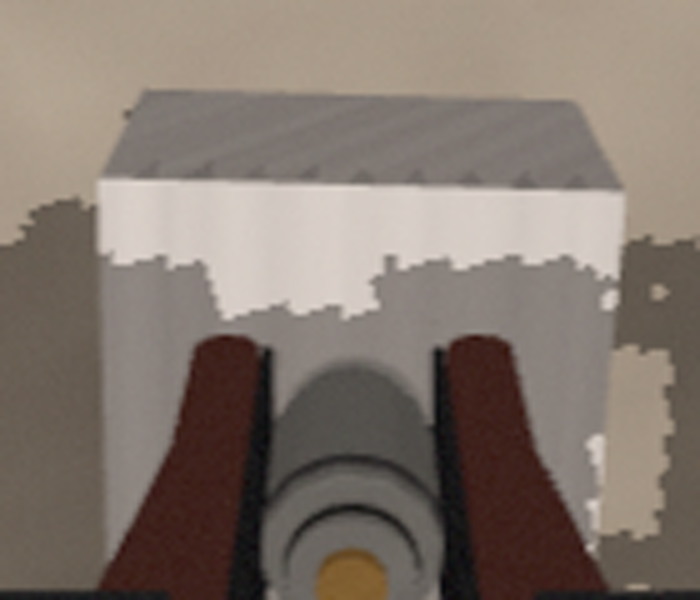

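```bash
python3 -m handwheel '[[[0.12,0.0002,0,0,0,0,0],[0.12,0.0004,0,0,0,0,0],[0.12,0.0006,0,0,0,0,0],[0.12,0.0008,0,0,0,0,0],[0.12,0.0008,0,0,0,0,0],[0.12,0.0008,0,0,0,0,0],[0.12,0.0008,0,0,0,0,0],[0.12,0.0008,0,0,0,0,0],[0.12,0.0008,0,0,0,0,0],[0.12,0.0008,0,0,0,0,0]]]'; python3 -c "
from h import *
s=manip.read_state();print(s['ft_force'],s['moment'],s['tcp_pos'],s['finger_gap'])"
```

```text
t: 32.0
tcp_pos: [0.5986, -0.1251, 0.0102]
ee_rot: [0.421, 0.569, 0.421, -0.567]
ft_force: [0.3, -0.1, -0.5]
finger_gap: 0.0182
[ 0.2963 -0.1474 -0.5388] [0.011  0.0948 0.0188] [ 0.5986 -0.1251  0.0102] 0.018212035936482112
```

```bash
python3 -m handwheel '[[[0.12,0.0001,0,0,0,0,0],[0.12,0.0002,0,0,0,0,0],[0.12,0.0003,0,0,0,0,0],[0.12,0.0004,0,0,0,0,0],[0.12,0.0005,0,0,0,0,0],[0.12,0.0006,0,0,0,0,0],[0.12,0.0006,0,0,0,0,0],[0.12,0.0006,0,0,0,0,0],[0.12,0.0006,0,0,0,0,0],[0.12,0.0006,0,0,0,0,0]]]'; python3 -c "
from h import *
s=manip.read_state();print(s['ft_force'],s['moment'],s['tcp_pos'],s['finger_gap'])"
```

```text
t: 33.25
tcp_pos: [0.5986, -0.1251, 0.0096]
ee_rot: [0.421, 0.569, 0.421, -0.567]
ft_force: [0.0, 0.9, -1.1]
finger_gap: 0.0181
[ 0.0042  0.9346 -1.0905] [-0.0952  0.0731 -0.0118] [ 0.5986 -0.1251  0.0096] 0.018088366601669723
```

```bash
python3 -m handwheel '[[[0.24,0,0,0,0,0,0],[0.27,0,0,0,0,0,0],[0.27,0,0,0,0,0,0],[0.27,-0.002,0,0,0,0,0],[0.27,-0.005,0,0,0,0,0],[0.27,-0.005,0,0,0,0,0],[0.27,-0.005,0,0,0,0,0],[0.22,-0.005,0,0,0,0,0],[0.12,-0.005,0,0,0,0,0],[0.12,-0.005,0,0,0,0,0]]]'; python3 -c "
from h import *
c=optics.capture('wrist');save('w19',c,(250,170,390,290),5)
s=manip.read_state();print(s['ft_force'],s['moment'],s['tcp_pos'],s['finger_gap'])"
```

```text
t: 34.5
tcp_pos: [0.5985, -0.1251, 0.0145]
ee_rot: [0.421, 0.569, 0.421, -0.568]
ft_force: [0.8, 0.6, -0.7]
finger_gap: 0.0189
[ 0.0599  0.4835 -0.5671] [-0.0427  0.0515 -0.001 ] [ 0.5985 -0.1251  0.0145] 0.018540075044248094
```

View pics/w19.png

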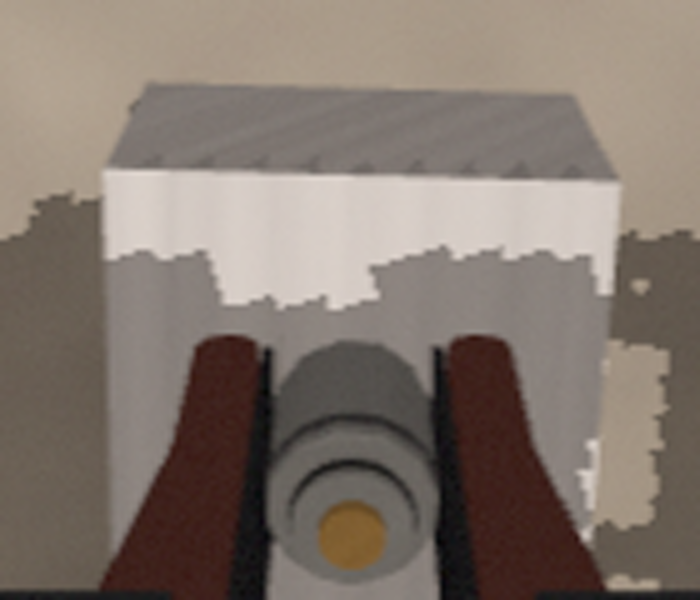

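```bash
python3 -m handwheel '[[[0.12,0,0,0,0,0,0],[0.12,0,0,0,0,0,0],[0.12,0.0002,0,0,0,0,0],[0.12,0.0004,0,0,0,0,0],[0.12,0.0006,0,0,0,0,0],[0.12,0.0006,0,0,0,0,0],[0.12,0.0006,0,0,0,0,0],[0.12,0.0006,0,0,0,0,0],[0.12,0.0006,0,0,0,0,0],[0.12,0.0006,0,0,0,0,0]]]'; python3 -c "
from h import *
s=manip.read_state();print(s['ft_force'],s['moment'],s['tcp_pos'],s['finger_gap'])"
```

```text
t: 35.8
tcp_pos: [0.5987, -0.1251, 0.0144]
ee_rot: [0.421, 0.569, 0.421, -0.567]
ft_force: [-2.2, 0.4, 6.5]
finger_gap: 0.018
[-2.2121  0.3824  6.4709] [ 0.0788  0.5503 -0.0268] [ 0.5987 -0.1251  0.0144] 0.0179511419232375
```

```bash
python3 -m handwheel '[[[0.3,-0.0006,0,0,0,0,0],[0.5,-0.0006,0,0,0,0,0],[0.5,-0.0006,0,0,0,0,0],[0.5,-0.005,0,0,0,0,0],[0.5,-0.02,0,0,0,0,0],[0.5,-0.04,0,0,0,0,0],[0.5,-0.06,0,0,0,0,0],[0.5,-0.08,0,0,0,0,0],[0.5,-0.1,0,0,0,0,0],[0.5,-0.11,0,0,0,0,0]]]'; python3 -c "
from h import *
c=optics.capture('wrist');save('w20',c,(250,120,390,290),4)
d=optics.capture('scene');save('s20',d,(250,110,350,230),5)
e=optics.capture('scene');save('s21',d,(380,150,470,240),6)
t=optics.capture('top');save('t20',t)
for n,cc in (('wrist',c),('scene',e),('top',t)):
  for k in ('adaptor','socket','spare_slim','spare_cup','handpiece'):
    for q in mark_of(n,k)[:2]:
      uv=np.array(q['location'])*[640,400]; print(n,k,np.round(uv,1),round(q['conf'],2),atz(cc,uv,.0165))
print(proj(c,[.5986,-.1251,.0405+.03]))
s=manip.read_state();print(s['ft_force'],s['tcp_pos'],s['finger_gap'],s['t'])"
```

```text
t: 37.05
tcp_pos: [0.5991, -0.1254, 0.1262]
ee_rot: [0.421, 0.57, 0.42, -0.567]
ft_force: [0.7, 0.0, 0.3]
finger_gap: 0.0437
wrist adaptor [317.9 286. ] 0.63 [ 0.5644 -0.2314  0.0165]
wrist adaptor [321.4 191. ] 0.61 [ 0.6007 -0.1255  0.0165]
wrist spare_slim [317.4 242.6] 0.95 [ 0.5797 -0.1797  0.0165]
wrist spare_cup [319.  198.7] 0.68 [ 0.5959 -0.1327  0.0165]
wrist handpiece [183.8  81.4] 0.78 [0.5094 0.0121 0.0165]
scene adaptor [299.7 197.1] 0.43 [ 0.6037 -0.1283  0.0165]
scene socket [423.3 201.3] 0.93 [0.3791 0.0657 0.0165]
scene spare_slim [294.5 188.5] 0.56 [ 0.5911 -0.1687  0.0165]
scene spare_cup [288. 177.] 0.68 [ 0.5716 -0.2274  0.0165]
scene handpiece [366.7 212.7] 0.64 [0.5204 0.0175 0.0165]
top socket [219.1 256.2] 0.79 [0.5574 0.1965 0.0165]
top handpiece [315.8 286.2] 0.85 [0.5006 0.007  0.0165]
top handpiece [258.7 137.9] 0.32 [0.7968 0.1242 0.0165]
[319.4184 207.7242]
[ 0.312   0.0126 -0.0787] [ 0.5984 -0.1253  0.1244] 0.043787753874978165 38.0
```

View pics/w20.png

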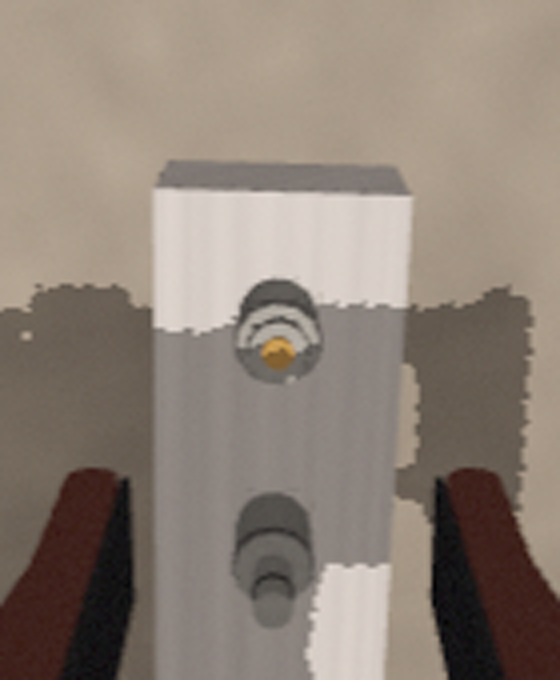

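View pics/s20.png

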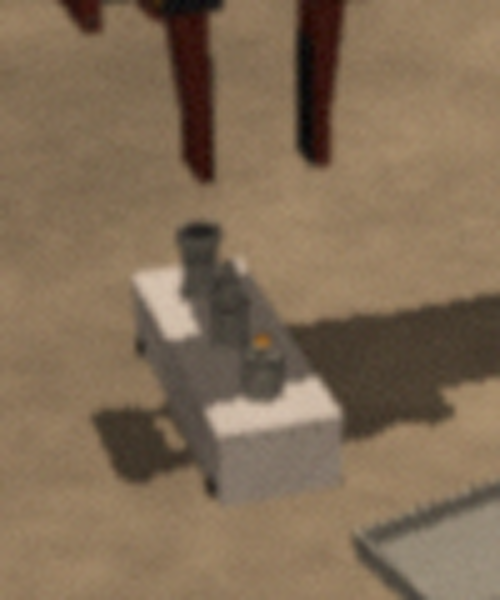

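View pics/s21.png

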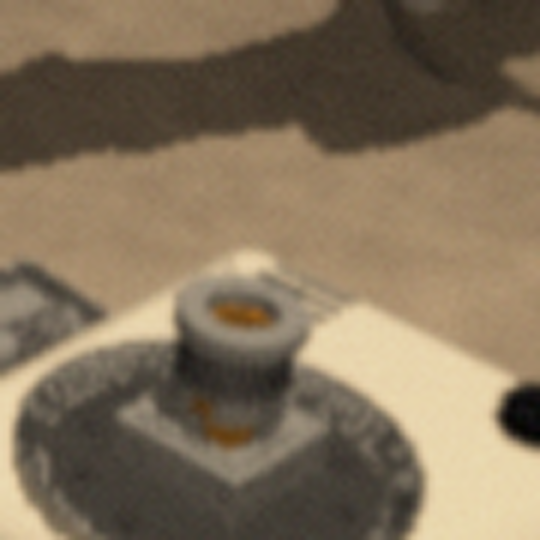

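View pics/t20.png

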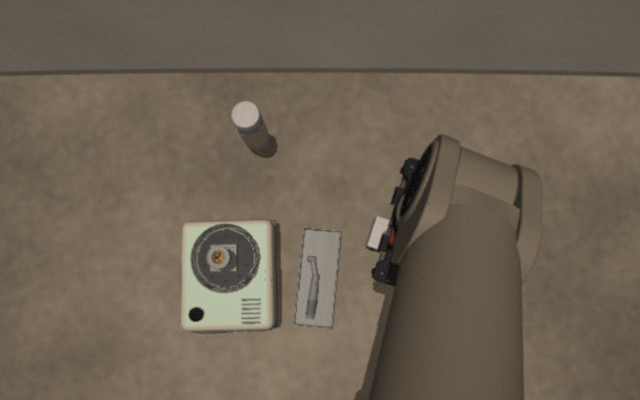

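```bash
python3 -c "
from workcell import manip
print(manip.finish_job()); print(manip.read_state()['t'])"
```

```text
the job is handed in; nothing more can be done
None
the job is handed in; nothing more can be done
```

The adaptor is out of the coupling and standing nose down in the rack's empty hole, let go. I handed the job in at about 38 s; no verdict came back.

**What I did:** I gripped the sleeve by its flange and turned it 20° anticlockwise until the notches stood over the lock pins. I then pushed it down about 5.6 mm at 5 to 7 N, and the picture showed the adaptor lift. I gripped the adaptor body, drew it straight up with about 7 N of drag, and lowered it into the hole with no noticeable force.

**Last checks:**
- **Adaptor:** it was upright in the hole, with no shank showing above the rack. A light press of about 6.5 N moved it only 0.1 mm, so it is on the bottom.
- **Sleeve:** it looked fully forward again in the scene picture.
- **Everything else:** the spares in the rack looked undisturbed. The handpiece and can stood where they were in the top picture. The fingers were open and clear, with wrist force near zero.

**What disagreed:**
- **Fingertip position:** both cameras showed the real fingertips about 31 mm behind the reported TCP. My first closing on the sleeve therefore met nothing, and I worked from the measured tips after that.
- **Not lowered all the way by hand:** because the tips reached about 4.5 mm below the shoulder, I let go with the adaptor about 4.6 mm short of home. It slid down the rest of the way in the hole. I then gripped it again higher up and pressed it home.
- **Stray detections:** some network marks were wrong, such as `spare_cup` and `adaptor` swapped in the last wrist picture. I ignored these after checking them against the pictures.

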